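# Unload the inspection fixture and case the brackets

## Task

The batch of angle brackets in the inspection fixture has been measured. Lift the retaining plate straight up off its two dowels, keeping it level so that it does not bind, and lay it flat on the rubber mat, wholly on the mat; then take every bracket out of its nest, stand them all on their feet on the floor of the carrying case, and shut the lid. Set plate and brackets down, do not drop them, and leave the caliper, mouse and plug gauge alone.

Things in the scene. Friction and masses are not known exactly. Their poses are not given: they have to be found in the camera images.
- fixture: dark nest base, fixed, 150 (x) x 216 (y) x 18 mm, origin at the centre of its underside. In its top six pockets 9 mm deep, 37.6 (x) x 41.6 (y), centred at x = -40, +40 and y = -54, 0, +54 mm. Two upright steel dowels, 10 mm in diameter, nosed, at x = 0, y = -92 and +92, rise 24 mm above the top face (42 above the origin).
- plate: loose aluminium plate 140 (x) x 206 (y) x 10 mm, 0.5-0.75 kg, origin at the centre of its underside. Starts flat on the fixture's top face, axes along the fixture's, 11 mm holes at x 0, y -92 and +92 over the dowels; 18 x 47 mm slots over the uprights at x -53, +53, y -54, 0, +54. Handle: bar along y at x 0, y 0, 12 wide, 100 long, underside 46 and top 60 mm above the origin.
- case: carrying case, open on top, fixed: plain grey plastic, outside 166 (x) x 226 (y) x 56 mm high (rim), walls and floor 5 mm, so inside 156 x 216 mm and 51 mm deep. Origin at the centre of its underside. The lid is hinged along the rim on its +x side.
- lid (a joint): angle of the case lid in rad: 0 shut on the rim, pi/2 upright, starts open at 1.5 to 1.75, stop at 1.9; a stiff hinge that stays wherever it is left (0.26 N m friction).
- lid_hinge (a point): middle of the hinge line, on the case's +x rim, 56.5 mm above the case's origin; its axes turn with the lid: x from the lid's front edge to the hinge, z outward from the outer face (up when shut). The lid is a flat panel from z = 0 to 7 mm (outer face; a trim panel reaches 8.4), x = -166 to 0, y = -113 to +113 mm.
- lid_lip (a point): middle of the finger lip at the lid's front edge (far from the hinge): a tab 16 mm long, 70 mm wide, 7 mm thick in the plane of the lid, 173 mm from the hinge line; the lip's end is 181 mm from the hinge line.
- mat: grey rubber mat, fixed flat on the bench, 180 (x) x 240 (y) x 4 mm thick, origin at the centre of its underside; empty at the start.
- caliper: digital caliper lying on the bench, about 75 x 235 x 14 mm, origin at its middle underneath; not part of the job.
- mouse: black computer mouse, 60 x 105 x 33 mm, origin at the centre of its underside; not part of the job.
- plug_gauge: steel plug gauge lying on the bench, 22 mm thick, 118 mm long along y, origin under its middle; not part of the job.
- bracket1: aluminium angle bracket, 58-94 g (None if absent): foot 36 (x) x 40 (y) x 8 mm, origin at the centre of its underside; upright 10 mm thick (x = +8 to +18 mm), 40 wide (y), along the foot's +x edge, top 40 mm above the origin. Starts in the fixture's pocket at x -40, y -54 mm, foot on the pocket floor (9 mm above the fixture's origin), upright away from the centre line.
- bracket2: aluminium angle bracket, 58-94 g (None if absent): foot 36 (x) x 40 (y) x 8 mm, origin at the centre of its underside; upright 10 mm thick (x = +8 to +18 mm), 40 wide (y), along the foot's +x edge, top 40 mm above the origin. Starts in the fixture's pocket at x -40, y +0 mm, foot on the pocket floor (9 mm above the fixture's origin), upright away from the centre line.
- bracket3: aluminium angle bracket, 58-94 g (None if absent): foot 36 (x) x 40 (y) x 8 mm, origin at the centre of its underside; upright 10 mm thick (x = +8 to +18 mm), 40 wide (y), along the foot's +x edge, top 40 mm above the origin. Starts in the fixture's pocket at x -40, y +54 mm, foot on the pocket floor (9 mm above the fixture's origin), upright away from the centre line.
- bracket4: aluminium angle bracket, 58-94 g (None if absent): foot 36 (x) x 40 (y) x 8 mm, origin at the centre of its underside; upright 10 mm thick (x = +8 to +18 mm), 40 wide (y), along the foot's +x edge, top 40 mm above the origin. Starts in the fixture's pocket at x +40, y -54 mm, foot on the pocket floor (9 mm above the fixture's origin), upright away from the centre line.
- bracket5: aluminium angle bracket, 58-94 g (None if absent): foot 36 (x) x 40 (y) x 8 mm, origin at the centre of its underside; upright 10 mm thick (x = +8 to +18 mm), 40 wide (y), along the foot's +x edge, top 40 mm above the origin. Starts in the fixture's pocket at x +40, y +0 mm, foot on the pocket floor (9 mm above the fixture's origin), upright away from the centre line.
- bracket6: aluminium angle bracket, 58-94 g (None if absent): foot 36 (x) x 40 (y) x 8 mm, origin at the centre of its underside; upright 10 mm thick (x = +8 to +18 mm), 40 wide (y), along the foot's +x edge, top 40 mm above the origin. Starts in the fixture's pocket at x +40, y +54 mm, foot on the pocket floor (9 mm above the fixture's origin), upright away from the centre line.

How it is judged:
On the way, in this order (a step that is already met when the one before it is completed fails the run):
1. the plate is lifted level, clear above the dowels (z of plate in the frame of fixture above 0.046 m and angle between plate's own z axis and vertical below 0.15 rad and horizontal distance between plate and fixture below 0.03 m), for 0.1 s.
2. the plate lies flat on the mat, let go (horizontal distance between plate and mat below 0.035 m and angle between the y axis of plate and the y axis of mat, either way round below 0.25 rad and z of plate in the frame of mat below 0.008 m and angle between plate's own z axis and vertical below 0.06 rad and contact force between the fingers and plate below 0.2 N), for 0.3 s.
3. every bracket stands in the case, with the lid still open (x of bracket1 in the frame of case between -0.078 and 0.078 m and y of bracket1 in the frame of case between -0.108 and 0.108 m and z of bracket1 in the frame of case between 0 and 0.012 m and angle between each of bracket1, bracket2, bracket3, bracket4, bracket5, bracket6's own z axis and vertical below 0.2 rad and x of bracket2 in the frame of case between -0.078 and 0.078 m and y of bracket2 in the frame of case between -0.108 and 0.108 m and z of bracket2 in the frame of case between 0 and 0.012 m and x of bracket3 in the frame of case between -0.078 and 0.078 m and y of bracket3 in the frame of case between -0.108 and 0.108 m and z of bracket3 in the frame of case between 0 and 0.012 m and x of bracket4 in the frame of case between -0.078 and 0.078 m and y of bracket4 in the frame of case between -0.108 and 0.108 m and z of bracket4 in the frame of case between 0 and 0.012 m and x of bracket5 in the frame of case between -0.078 and 0.078 m and y of bracket5 in the frame of case between -0.108 and 0.108 m and z of bracket5 in the frame of case between 0 and 0.012 m and x of bracket6 in the frame of case between -0.078 and 0.078 m and y of bracket6 in the frame of case between -0.108 and 0.108 m and z of bracket6 in the frame of case between 0 and 0.012 m and value of joint lid above 0.6 rad), for 0.2 s.
4. the lid is shut (value of joint lid below 0.05 rad), for 0.2 s.
At the end, for the whole second after the job is handed in: The plate lies flat on the mat (centre within 35 mm of the mat's, turned no more than 0.25 rad from it), every bracket present stands on its foot on the case floor (tilt under 0.2 rad), the lid is shut (under 0.05 rad), all at rest and released (horizontal distance between plate and mat below 0.035 m and angle between the y axis of plate and the y axis of mat, either way round below 0.25 rad and z of plate in the frame of mat below 0.008 m and angle between plate's own z axis and vertical below 0.06 rad and x of bracket1 in the frame of case between -0.078 and 0.078 m and y of bracket1 in the frame of case between -0.108 and 0.108 m and z of bracket1 in the frame of case between 0 and 0.012 m and angle between each of bracket1, bracket2, bracket3, bracket4, bracket5, bracket6's own z axis and vertical below 0.2 rad and x of bracket2 in the frame of case between -0.078 and 0.078 m and y of bracket2 in the frame of case between -0.108 and 0.108 m and z of bracket2 in the frame of case between 0 and 0.012 m and x of bracket3 in the frame of case between -0.078 and 0.078 m and y of bracket3 in the frame of case between -0.108 and 0.108 m and z of bracket3 in the frame of case between 0 and 0.012 m and x of bracket4 in the frame of case between -0.078 and 0.078 m and y of bracket4 in the frame of case between -0.108 and 0.108 m and z of bracket4 in the frame of case between 0 and 0.012 m and x of bracket5 in the frame of case between -0.078 and 0.078 m and y of bracket5 in the frame of case between -0.108 and 0.108 m and z of bracket5 in the frame of case between 0 and 0.012 m and x of bracket6 in the frame of case between -0.078 and 0.078 m and y of bracket6 in the frame of case between -0.108 and 0.108 m and z of bracket6 in the frame of case between 0 and 0.012 m and linear speed of each of bracket1, bracket2, bracket3, bracket4, bracket5, bracket6, plate below 0.02 m/s and value of joint lid below 0.05 rad); the robot touches nothing.
It fails at once if the plate is tilted more than 0.12 rad while it is still on the dowels (angle between plate's own z axis and vertical above 0.12 rad and z of plate in the frame of fixture below 0.036 m and horizontal distance between plate and fixture below 0.012 m).
It fails at once if the plate is dropped onto the mat (arrives at over 1 m/s) (linear speed of plate above 1 m/s and z of plate in the frame of mat below 0.03 m and horizontal distance between plate and mat below 0.12 m).
It fails at once if a bracket is dropped into the case (falls in it at over 1 m/s) ((linear speed of bracket1 above 1 m/s and z of bracket1 in the frame of case below 0.05 m and horizontal distance between bracket1 and case below 0.12 m) or (linear speed of bracket2 above 1 m/s and z of bracket2 in the frame of case below 0.05 m and horizontal distance between bracket2 and case below 0.12 m) or (linear speed of bracket3 above 1 m/s and z of bracket3 in the frame of case below 0.05 m and horizontal distance between bracket3 and case below 0.12 m) or (linear speed of bracket4 above 1 m/s and z of bracket4 in the frame of case below 0.05 m and horizontal distance between bracket4 and case below 0.12 m) or (linear speed of bracket5 above 1 m/s and z of bracket5 in the frame of case below 0.05 m and horizontal distance between bracket5 and case below 0.12 m) or (linear speed of bracket6 above 1 m/s and z of bracket6 in the frame of case below 0.05 m and horizontal distance between bracket6 and case below 0.12 m)).
It fails at once if the caliper, mouse or plug gauge is moved more than 20 mm (distance of any of caliper, mouse, plug_gauge from where it was at the start of the episode above 0.02 m).
Of bracket1, bracket2, bracket3, bracket4, bracket5, bracket6 only 3 to 5 are there at a start; the rules pass over those that are not, and their reading is None.
At some moment in a run one of plate, bracket1, bracket2, bracket3, bracket4, bracket5, bracket6 may be knocked a few centimetres aside while the robot is not near it.
It also fails if it takes over 210 s, if anything falls off the work surface, if the arm or the gripper's body presses on something with over 40 N, if the wrist force passes 120 N, or if a joint passes its speed limit or range.

## Robot

A 6-joint arm with a two-finger parallel gripper is mounted at the origin on the work surface. World frame = base frame: x ahead of the robot, y to its left, z up, the work surface at z = 0. Lengths are in m, angles in rad, forces in N, time in s.
With the tool pointing down it reaches from about 0.275 to 0.85 m from the base axis. Payload 19 kg.
Tool frame: the origin (TCP) lies on the centre line of the jaws, within the pads' length; the fingertips stand 8 mm ahead of it and the grasp point (between the pads) lies 11 mm behind it (robot.tips_ahead is the distance from the TCP to the fingertips, in m); z points along the fingers, y is the direction in which the jaws open and shut (so a half turn about z gives the same grasp; the last joint's range is limited). The gripper opens to 85 mm and grips with 20 to 120 N. Pads are 22 mm wide; open, the fingers measure 114 mm over their backs; the gripper's body (76 mm by 85 mm) begins 54 mm behind the grasp point. The pads swing forward as they close: fully open they stand 13 mm farther back than shut.
Start: joints at [-1.33, 0.15, 1.437, -0, 1.554, -0.134], TCP at [0.21, -0.535, 0.239] pointing down, gripper open.
Joint ranges: [-2.8, 2.8], [-0.68, 2.1], [0.12, 2.68], [-1.39, 4.53], [0.16, 2.79], [-2.81, 2.81]. Speed limits (rad/s): [1.89, 1.89, 2.22, 3.01, 3.01, 3.01].

## Interface

Orientations are given as a unit quaternion [w, x, y, z].
In Python, from cell import robot gives the robot as it stands. The module is installed in compiled form; this text tells all that it offers.
- The arm moves only by the tool move_arm, never from a script. Its argument "increments" is a list of rows, each an object with "rotation": the turn, a rotation vector about the tool's x, y, z in degrees, a list of three; "xyz": the shift along the tool's x, y, z in m, a list of three; "gripper": the closure, from -1 (fully open) to 1 (shut). A call has 1 to 20 rows; each row shifts and turns the pose as measured when the row begins, along the tool's axes as they then stand; what a row does not reach is not made up. A row lasts 1/10 s, in which the tool goes at most 50 mm and 8.59 degrees, less where a joint would pass 70% of its speed; a pose out of reach is approached as far as the arm can. A call with a gripper value outside its range is refused whole. The fingers move at their own pace and stop on an object; the grip force is fixed at half the most. Time passes only in rows, so rows that do not move let the fingers close. It gives the time, the measured TCP pose, the force and the opening at its end, in the units of the state.
- robot.state(): the state, without advancing time (a new reading comes with each control period).
- robot.grab_frame(name): name is "scene" or "top" or "wrist"; returns a dict with "img" (480x640x3 uint8, blue, green, red), "z_map" (480x640 float32, m along the optical axis (not along the pixel's ray), 0 where there is no reading), "camera_matrix" (3x3 intrinsics, pixels), "world_to_cam" (4x4, takes a point from world to camera coordinates). Camera axes: x right, y down, z forward; pixel columns grow to the right and rows downward; lengths in m; the calibration is good to about 2 mm. A picture is of the moment at which its call begins.
- robot.close_job(): hands the job in, once; it reports no verdict.
The state is a dict: "clock": time; "joints": joint angles; "dq": joint speeds; "joint_torque": joint torques, N m; "position": TCP position; "tcp_rot": TCP orientation; "wrist_force": force on the tool from outside, world axes, zero at the start; "wrist_torque": the same for the moment, N m; "finger_gap": finger opening in m.
Only numpy, scipy, OpenCV 4.12 (cv2) and the standard library are available. Lean on these libraries where they do the work, as an engineer would, in place of code of your own. Each camera call takes 0.05 s, during which the arm holds its last target. There are 200 camera calls.

## Working session

There is one attempt and no reset: what is moved stays moved. The work goes in short steps, Python scripts to look and compute and a tool call to move; the robot and the scene stay as the last step left them, time stands still between calls to the robot, and variables do not carry over. Pictures are saved under pics/ and viewed, about 12 in all and at most 16, crops included, and the job is handed in when it is done.

Besides the shell and the picture viewer there is one more tool, called after "Emit:" as name(argument=value, ...), one argument or row to a line, values as JSON. move_arm: Moves the arm, as the interface text tells. Its arguments: {"type":"object","properties":{"increments":{"type":"array"}},"required":["increments"]}

```bash
mkdir -p pics; cat > h.py <<'E'
import numpy as np, cv2
from cell import robot
from scipy.spatial.transform import Rotation as R
def grab(n,save=None):
    f=robot.grab_frame(n)
    if save: cv2.imwrite('pics/'+save,f['img'])
    return f
def pts(f):
    z=f['z_map'];K=f['camera_matrix'];T=np.linalg.inv(f['world_to_cam'])
    v,u=np.mgrid[:480,:640]
    P=np.stack([(u-K[0,2])/K[0,0]*z,(v-K[1,2])/K[1,1]*z,z],-1)@T[:3,:3].T+T[:3,3]
    P[z==0]=np.nan
    return P
def st():
    s=robot.state();q=s['tcp_rot'];r=R.from_quat([q[1],q[2],q[3],q[0]])
    return s,np.array(s['position']),r
E
python3 - <<'E'
from h import *
a=grab('scene','s1.png');b=grab('top','t1.png')
np.savez('a.npz',P=pts(a));np.savez('b.npz',P=pts(b))
s,p,r=st();print(s,r.as_matrix().round(3))
P=pts(b);print(P[::80,::80].round(3).tolist())
E
```

```text
{'clock': 0.1, 'joints': array([-1.32997394e+00,  1.50886913e-01,  1.43793238e+00, -5.88568294e-06,
        1.55380001e+00, -1.33994166e-01]), 'dq': array([-0.00253124,  0.00025113, -0.00128674, -0.00012787,  0.00016805,
       -0.00042721]), 'joint_torque': array([ 4.77652095e-03, -7.14378548e+01, -5.71795571e+01, -1.61509342e-04,
        7.10432258e-03, -1.15351836e-04]), 'position': array([ 0.21044154, -0.53488375,  0.238781  ]), 'tcp_rot': array([-5.12435433e-04,  9.82490267e-01,  1.86313207e-01, -3.03439361e-05]), 'wrist_force': array([0.39562021, 0.46608998, 0.19945688]), 'wrist_torque': array([ 0.05687692, -0.00450641,  0.03654856]), 'finger_gap': 0.08519632095381638} [[ 0.931  0.366 -0.   ]
 [ 0.366 -0.931  0.001]
 [ 0.    -0.001 -1.   ]]
[[[1.436, 1.25, -0.733], [1.445, 0.959, -0.746], [1.451, 0.663, -0.75], [1.458, 0.368, -0.756], [1.462, 0.072, -0.756], [1.46, -0.221, -0.744], [1.463, -0.511, -0.742], [1.472, -0.804, -0.754]], [[0.923, 0.782, 0.001], [0.926, 0.594, 0.002], [0.928, 0.406, 0.004], [0.932, 0.222, -0.001], [0.937, 0.036, -0.006], [0.938, -0.148, 0.001], [0.941, -0.331, 0.001], [0.943, -0.513, 0.003]], [[0.736, 0.777, -0.002], [0.736, 0.579, 0.019], [0.742, 0.401, 0.001], [0.747, 0.217, -0.005], [0.749, 0.032, 0.002], [0.753, -0.151, 0.002], [0.757, -0.334, -0.001], [0.759, -0.514, 0.004]], [[0.55, 0.769, -0.001], [0.554, 0.581, 0.001], [0.558, 0.396, -0.001], [0.562, 0.212, -0.001], [0.566, 0.028, 0.004], [0.57, -0.154, 0.001], [0.574, -0.337, -0.004], [0.577, -0.515, 0.004]], [[0.366, 0.759, 0.002], [0.371, 0.575, 0.001], [0.376, 0.387, 0.011], [0.38, 0.206, 0.002], [0.384, 0.024, -0.001], [0.388, -0.157, 0.003], [0.392, -0.339, -0.001], [0.397, -0.516, 0.005]], [[0.194, 0.732, 0.035], [0.189, 0.568, -0.0], [0.194, 0.384, 0.003], [0.2, 0.201, 0.006], [0.276, 0.013, 0.273], [0.209, -0.16, 0.003], [0.213, -0.341, 0.0], [0.217, -0.521, -0.003]]]
```

View pics/t1.png

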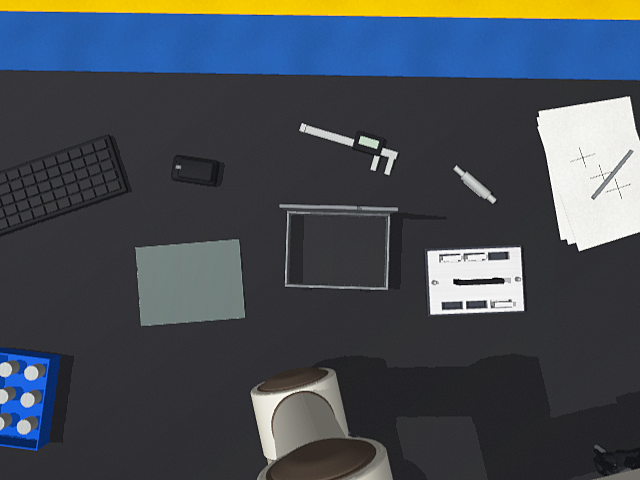

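View pics/s1.png

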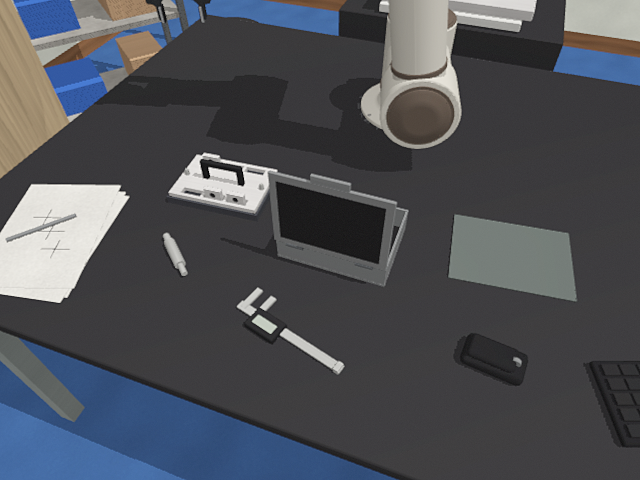

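The top view shows the mat (190,282), the case with its open lid (338,250), and the plate on the fixture (475,281). Light slots, possibly brackets, are at about (450,257), (474,257) and (500,304). Next I measure the poses.

```bash
python3 - <<'E'
from h import *
img=cv2.imread('pics/t1.png');P=np.load('b.npz')['P']
f=grab('top');K=f['camera_matrix'];T=np.linalg.inv(f['world_to_cam'])
def w(u,v,z):
    d=T[:3,:3]@[(u-K[0,2])/K[0,0],(v-K[1,2])/K[1,1],1];c=T[:3,3];return c+d*(z-c[2])/d[2]
print('cam',T[:3,3])
def rect(mask,z,name):
    n,l,s,c=cv2.connectedComponentsWithStats(mask.astype(np.uint8))
    i=1+s[1:,4].argmax();m=(l==i)
    ct=max(cv2.findContours(m.astype(np.uint8),cv2.RETR_EXTERNAL,2)[0],key=len)[:,0]
    X=np.array([w(u,v,z)[:2] for u,v in ct])
    r=cv2.minAreaRect((X*1000).astype(np.float32));print(name,r)
g=img.astype(int)
box=lambda a,b,c,d:((np.mgrid[:480,:640][1]>a)&(np.mgrid[:480,:640][1]<b)&(np.mgrid[:480,:640][0]>c)&(np.mgrid[:480,:640][0]<d))
rect(box(120,260,225,340)&(g.sum(2)>250),.004,'mat')
rect(box(415,535,235,325)&(g.sum(2)>400),.028,'plate')
z=P[...,2]
rect(box(270,400,212,300)&(z>.04),.056,'case')
rect(box(415,535,235,325)&(z>.075),.088,'handle')
m=box(270,405,195,215)&(z>.08);Q=P[m];print('lid',Q.min(0),Q.max(0),np.median(Q,0))
S=np.load('a.npz')['P'];
v,u=np.mgrid[:480,:640]
# lid outer face from scene cam
m=(S[...,2]>.07)&(u>268)&(u<400)&(v>178)&(v<270);Q=S[m];
c=Q.mean(0);U,s_,V=np.linalg.svd(Q-c,full_matrices=False);print('lidplane',c,V[2],s_[2]/len(Q)**.5,Q.max(0))
E
```

```text
cam [ 0.54530253 -0.01372276  1.28564479]
mat ((463.2037658691406, 323.855224609375), (180.9137725830078, 239.35086059570312), 5.867959022521973)
plate ((482.8594055175781, -319.2494201660156), (142.21673583984375, 207.15423583984375), 3.67645001411438)
case ((542.2345581054688, -12.571243286132812), (228.58934020996094, 172.03500366210938), 89.46092987060547)
handle ((482.8304748535156, -315.9852600097656), (11.630390167236328, 99.00751495361328), 3.586268424987793)
lid [ 0.61983282 -0.12366038  0.08001143] [0.63037109 0.10034739 0.24299258] [ 0.62366215 -0.01392385  0.22101965]
lidplane [ 0.63517898 -0.00702749  0.15449732] [ 0.99899777 -0.00590576  0.04436868] 0.0012687069507336724 [0.64115618 0.09947436 0.23770845]
```

```bash
cat >> h.py <<'E'
def need(x,y,z,yaw):
    "tool-frame turn (deg about tool z), then shift in the target tool frame, for a tool-down pose with tool y at yaw deg"
    s,p,r=st(); M=r.as_matrix(); a=np.radians(yaw); c,si=np.cos(a),np.sin(a)
    G=np.array([[-si,c,0],[c,si,0],[0,0,-1.]]).T
    rv=np.degrees(R.from_matrix(M.T@G).as_rotvec())
    print('t',round(s['clock'],2),'pos',p.round(4),'rot',rv.round(2),'shift',(G.T@(np.array([x,y,z])-p)).round(4),'gap',round(s['finger_gap'],4),'F',np.round(s['wrist_force'],1))
E
python3 -c "
from h import *
need(.483,-.319,.16,3.65)"
```

```text
t 0.15 pos [ 0.2104 -0.5349  0.2388] rot [-4.000e-02 -4.000e-02 -7.217e+01] shift [0.1981 0.2858 0.0788] gap 0.0854 F [-0.6  0.5 -0.2]
```

Emit:
move_arm(
  increments=[
    {"rotation": [0,0,-8],"xyz": [0,0,0],"gripper": -1},
    {"rotation": [0,0,-8],"xyz": [0,0,0],"gripper": -1},
    {"rotation": [0,0,-8],"xyz": [0,0,0],"gripper": -1},
    {"rotation": [0,0,-8],"xyz": [0,0,0],"gripper": -1},
    {"rotation": [0,0,-8],"xyz": [0,0,0],"gripper": -1},
    {"rotation": [0,0,-8],"xyz": [0,0,0],"gripper": -1},
    {"rotation": [0,0,-8],"xyz": [0,0,0],"gripper": -1},
    {"rotation": [0,0,-8],"xyz": [0,0,0],"gripper": -1},
    {"rotation": [0,0,-8],"xyz": [0,0,0],"gripper": -1},
  ],
)

```text
clock: 1.05
position: [0.2102, -0.5341, 0.2364]
tcp_rot: [-0.002, 0.668, 0.744, 0.002]
wrist_force: [0.0, -0.5, -0.5]
finger_gap: 0.0854
```

```bash
python3 -c "
from h import *
need(.483,-.319,.16,3.65)"
```

```text
t 1.05 pos [ 0.2102 -0.5341  0.2364] rot [-0.05 -0.31  2.52] shift [0.1973 0.2859 0.0764] gap 0.0854 F [ 0.  -0.5 -0.5]
```

Emit:
move_arm(
  increments=[
    {"rotation": [0,0,2],"xyz": [0.02,0.029,0.004],"gripper": -1},
    {"rotation": [0,0,0],"xyz": [0.02,0.029,0.004],"gripper": -1},
    {"rotation": [0,0,0],"xyz": [0.02,0.029,0.004],"gripper": -1},
    {"rotation": [0,0,0],"xyz": [0.02,0.029,0.004],"gripper": -1},
    {"rotation": [0,0,0],"xyz": [0.02,0.029,0.004],"gripper": -1},
    {"rotation": [0,0,0],"xyz": [0.02,0.029,0.004],"gripper": -1},
    {"rotation": [0,0,0],"xyz": [0.02,0.029,0.004],"gripper": -1},
    {"rotation": [0,0,0],"xyz": [0.02,0.029,0.004],"gripper": -1},
    {"rotation": [0,0,0],"xyz": [0.02,0.029,0.004],"gripper": -1},
    {"rotation": [0,0,0],"xyz": [0,0,0],"gripper": -1},
    {"rotation": [0,0,0],"xyz": [0,0,0],"gripper": -1},
  ],
)

```text
clock: 2.15
position: [0.4628, -0.3236, 0.1969]
tcp_rot: [-0.004, 0.678, 0.735, 0.002]
wrist_force: [0.4, -0.1, 0.6]
finger_gap: 0.0855
```

```bash
python3 -c "
from h import *
need(.483,-.319,.16,3.65)
f=grab('wrist','w1.png');np.savez('w1.npz',P=pts(f),img=f['img'])"
```

```text
t 2.15 pos [ 0.4628 -0.3236  0.1969] rot [-0.19 -0.52  0.97] shift [0.0033 0.0204 0.0369] gap 0.0855 F [ 0.4 -0.1  0.6]
```

View pics/w1.png

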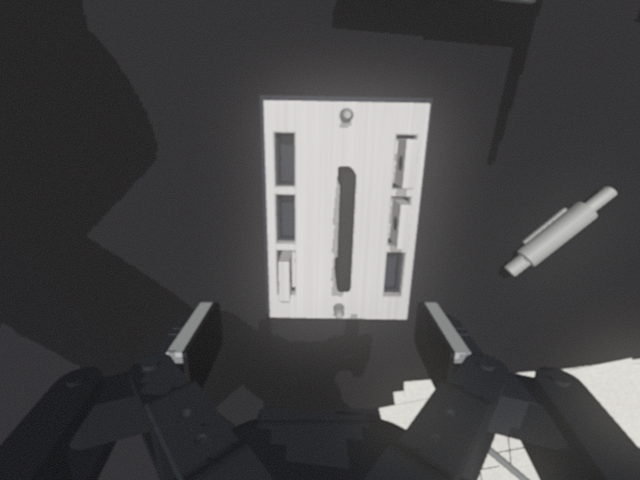

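The wrist view shows brackets in the lower-left slot (285,277) and the two right slots (402,160) and (398,222). So brackets 1, 5 and 6 are present. I refine the plate and handle from this view.

```bash
cat >> h.py <<'E'
def rc(P,lo,hi,x,y,name):
    m=(P[...,2]>lo)&(P[...,2]<hi)&(P[...,0]>x[0])&(P[...,0]<x[1])&(P[...,1]>y[0])&(P[...,1]<y[1])
    n,l,s,c=cv2.connectedComponentsWithStats(m.astype(np.uint8))
    if n<2: print(name,'none');return
    k=l==1+s[1:,4].argmax();Q=P[k]
    r=cv2.minAreaRect((Q[:,:2]*1000).astype(np.float32));print(name,np.round(r[0],1),np.round(r[1],1),round(r[2],2),'z',np.median(Q[:,2]).round(4),k.sum())
E
python3 -c "
from h import *
P=np.load('w1.npz')['P']
rc(P,.022,.034,(.35,.6),(-.5,-.2),'plate')
rc(P,.07,.09,(.45,.52),(-.5,-.2),'handle')
need(.483,-.319,.16,3.65)"
```

```text
plate [ 484.5 -320. ] [140.5 206.7] 3.75 z 0.0277 24753
handle [ 484.2 -319.2] [12.1 98.9] 3.76 z 0.0773 1841
t 2.2 pos [ 0.4627 -0.3237  0.1968] rot [-0.19 -0.53  0.94] shift [0.0034 0.0206 0.0368] gap 0.0855 F [-0.1  0.2  0.2]
```

Emit:
move_arm(
  increments=[
    {"rotation": [-0.2,-0.5,1],"xyz": [0.003,0.021,0],"gripper": -1},
    {"rotation": [0,0,0],"xyz": [0,0,0],"gripper": -1},
    {"rotation": [0,0,0],"xyz": [0,0,0],"gripper": -1},
  ],
)

```text
clock: 2.5
position: [0.4819, -0.321, 0.197]
tcp_rot: [-0.0, 0.686, 0.728, -0.0]
wrist_force: [-0.0, -1.0, 1.1]
finger_gap: 0.0851
```

```bash
python3 -c "
from h import *
need(.484,-.3195,.060,3.7)"
```

```text
t 2.5 pos [ 0.4819 -0.321   0.197 ] rot [-0.01 -0.   -0.3 ] shift [0.0014 0.0022 0.137 ] gap 0.0851 F [-0.  -1.   1.1]
```

Emit:
move_arm(
  increments=[
    {"rotation": [0,0,-0.3],"xyz": [0.001,0.002,0.03],"gripper": -1},
    {"rotation": [0,0,0],"xyz": [0,0,0.03],"gripper": -1},
    {"rotation": [0,0,0],"xyz": [0,0,0.03],"gripper": -1},
    {"rotation": [0,0,0],"xyz": [0,0,0.03],"gripper": -1},
    {"rotation": [0,0,0],"xyz": [0,0,0.012],"gripper": -1},
    {"rotation": [0,0,0],"xyz": [0,0,0],"gripper": -1},
    {"rotation": [0,0,0],"xyz": [0,0,0],"gripper": -1},
  ],
)

```text
clock: 3.2
position: [0.4799, -0.325, 0.0639]
tcp_rot: [0.002, 0.686, 0.728, -0.0]
wrist_force: [-0.6, -0.2, 0.0]
finger_gap: 0.0854
```

```bash
python3 -c "
from h import *
need(.484,-.3195,.060,3.7)"
```

```text
t 3.2 pos [ 0.4799 -0.325   0.0639] rot [ 0.11  0.19 -0.28] shift [0.0052 0.0044 0.0039] gap 0.0854 F [-0.6 -0.2  0. ]
```

Emit:
move_arm(
  increments=[
    {"rotation": [0.1,0.2,-0.3],"xyz": [0.005,0.004,0.003],"gripper": -1},
    {"rotation": [0,0,0],"xyz": [0,0,0],"gripper": -1},
    {"rotation": [0,0,0],"xyz": [0,0,0],"gripper": -1},
  ],
)

```text
clock: 3.5
position: [0.485, -0.3205, 0.0642]
tcp_rot: [0.002, 0.684, 0.73, 0.0]
wrist_force: [-1.0, -0.3, 0.5]
finger_gap: 0.0853
```

```bash
python3 -c "
from h import *
need(.484,-.3195,.060,3.7)"
```

```text
t 3.5 pos [ 0.485  -0.3205  0.0642] rot [0.2  0.15 0.03] shift [ 0.0011 -0.0009  0.0042] gap 0.0853 F [-1.  -0.3  0.5]
```

Emit:
move_arm(
  increments=[
    {"rotation": [0.2,0.1,0],"xyz": [0.001,-0.001,0.005],"gripper": -1},
    {"rotation": [0,0,0],"xyz": [0,0,0],"gripper": 1},
    {"rotation": [0,0,0],"xyz": [0,0,0],"gripper": 1},
    {"rotation": [0,0,0],"xyz": [0,0,0],"gripper": 1},
    {"rotation": [0,0,0],"xyz": [0,0,0],"gripper": 1},
    {"rotation": [0,0,0],"xyz": [0,0,0],"gripper": 1},
    {"rotation": [0,0,0],"xyz": [0,0,0],"gripper": 1},
    {"rotation": [0,0,0],"xyz": [0,0,0],"gripper": 1},
    {"rotation": [0,0,0],"xyz": [0,0,0],"gripper": 1},
    {"rotation": [0,0,0],"xyz": [0,0,0],"gripper": 1},
  ],
)

```text
clock: 4.5
position: [0.4843, -0.3197, 0.0599]
tcp_rot: [0.001, 0.684, 0.73, -0.0]
wrist_force: [-0.9, -0.2, 1.3]
finger_gap: 0.0108
```

```bash
python3 -c "
from h import *
need(.484,-.3195,.060,3.7)"
```

```text
t 4.5 pos [ 0.4843 -0.3197  0.0599] rot [0.04 0.1  0.06] shift [ 0.0002 -0.0002 -0.0001] gap 0.0108 F [-0.9 -0.2  1.3]
```

Emit:
move_arm(
  increments=[
    {"rotation": [0,0,0],"xyz": [0,0,-0.005],"gripper": 1},
    {"rotation": [0,0,0],"xyz": [0,0,-0.008],"gripper": 1},
    {"rotation": [0,0,0],"xyz": [0,0,-0.008],"gripper": 1},
    {"rotation": [0,0,0],"xyz": [0,0,-0.008],"gripper": 1},
  ],
)

```text
clock: 4.9
position: [0.4834, -0.3189, 0.0888]
tcp_rot: [-0.001, 0.684, 0.73, -0.0]
wrist_force: [-0.1, 0.5, -7.4]
finger_gap: 0.011
```

```bash
python3 -c "
from h import *
need(.484,-.3195,.12,3.7)"
```

```text
t 4.9 pos [ 0.4834 -0.3189  0.0888] rot [-0.11 -0.04  0.06] shift [-0.0006  0.0005 -0.0312] gap 0.011 F [-0.1  0.5 -7.4]
```

Emit:
move_arm(
  increments=[
    {"rotation": [0,0,0],"xyz": [0,0,-0.008],"gripper": 1},
    {"rotation": [0,0,0],"xyz": [0,0,-0.008],"gripper": 1},
    {"rotation": [0,0,0],"xyz": [0,0,-0.008],"gripper": 1},
    {"rotation": [0,0,0],"xyz": [0,0,-0.008],"gripper": 1},
    {"rotation": [0,0,0],"xyz": [0,0,-0.015],"gripper": 1},
    {"rotation": [0,0,0],"xyz": [0,0,-0.015],"gripper": 1},
    {"rotation": [0,0,0],"xyz": [0,0,-0.02],"gripper": 1},
    {"rotation": [0,0,0],"xyz": [0,0,-0.02],"gripper": 1},
    {"rotation": [0,0,0],"xyz": [0,0,-0.01],"gripper": 1},
    {"rotation": [0,0,0],"xyz": [0,0,0],"gripper": 1},
    {"rotation": [0,0,0],"xyz": [0,0,0],"gripper": 1},
  ],
)

```text
clock: 6.0
position: [0.4831, -0.3185, 0.2098]
tcp_rot: [-0.001, 0.684, 0.73, -0.0]
wrist_force: [0.1, 0.5, -7.8]
finger_gap: 0.0104
```

```bash
python3 -c "
from h import *
need(.463,.324,.2,5.9)
f=grab('scene','s2.png')
g=grab('wrist');np.savez('w2.npz',P=pts(g),img=g['img']); cv2.imwrite('pics/c2.png',np.hstack([f['img'][120:300,80:480],cv2.resize(g['img'],None,fx=.375,fy=.375)]) if 0 else f['img'][120:300,80:480])"
```

```text
t 6.0 pos [ 0.4831 -0.3185  0.2098] rot [-0.09 -0.02 -2.14] shift [0.6412 0.046  0.0098] gap 0.0104 F [ 0.1  0.5 -7.8]
```

View pics/c2.png

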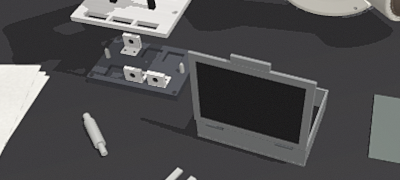

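The plate is lifted level, and three brackets stand in the nest, at crop (132,42), (133,73) and (158,78). Next I carry the plate to the mat.

Emit:
move_arm(
  increments=[
    {"rotation": [0,0,-0.5],"xyz": [0.02,0.001,0],"gripper": 1},
    {"rotation": [0,0,-0.5],"xyz": [0.035,0.002,0],"gripper": 1},
    {"rotation": [0,0,-0.5],"xyz": [0.04,0.003,0],"gripper": 1},
    {"rotation": [0,0,-0.5],"xyz": [0.04,0.003,0],"gripper": 1},
    {"rotation": [0,0,0],"xyz": [0.04,0.003,0],"gripper": 1},
    {"rotation": [0,0,0],"xyz": [0.04,0.003,0],"gripper": 1},
    {"rotation": [0,0,0],"xyz": [0.04,0.003,0],"gripper": 1},
    {"rotation": [0,0,0],"xyz": [0.04,0.003,0],"gripper": 1},
    {"rotation": [0,0,0],"xyz": [0.04,0.003,0],"gripper": 1},
    {"rotation": [0,0,0],"xyz": [0.04,0.003,0],"gripper": 1},
    {"rotation": [0,0,0],"xyz": [0.04,0.003,0],"gripper": 1},
    {"rotation": [0,0,0],"xyz": [0.04,0.003,0],"gripper": 1},
    {"rotation": [0,0,0],"xyz": [0.04,0.003,0],"gripper": 1},
    {"rotation": [0,0,0],"xyz": [0.04,0.003,0],"gripper": 1},
    {"rotation": [0,0,0],"xyz": [0.035,0.003,0],"gripper": 1},
    {"rotation": [0,0,0],"xyz": [0.02,0.003,0],"gripper": 1},
    {"rotation": [0,0,0],"xyz": [0,0,0],"gripper": 1},
  ],
)

```text
clock: 7.8
position: [0.4574, 0.3033, 0.1989]
tcp_rot: [-0.009, 0.669, 0.743, -0.004]
wrist_force: [-0.6, -0.6, -6.2]
finger_gap: 0.0112
```

```bash
python3 -c "
from h import *
need(.463,.324,.047,5.9)"
```

```text
t 7.8 pos [0.4574 0.3033 0.1989] rot [-1.01 -0.42  0.12] shift [0.02   0.0077 0.1519] gap 0.0112 F [-0.6 -0.6 -6.2]
```

Emit:
move_arm(
  increments=[
    {"rotation": [-1,-0.4,0],"xyz": [0.018,0.007,0],"gripper": 1},
    {"rotation": [0,0,0],"xyz": [0,0,0.015],"gripper": 1},
    {"rotation": [0,0,0],"xyz": [0,0,0.02],"gripper": 1},
    {"rotation": [0,0,0],"xyz": [0,0,0.02],"gripper": 1},
    {"rotation": [0,0,0],"xyz": [0,0,0.02],"gripper": 1},
    {"rotation": [0,0,0],"xyz": [0,0,0.02],"gripper": 1},
    {"rotation": [0,0,0],"xyz": [0,0,0.015],"gripper": 1},
    {"rotation": [0,0,0],"xyz": [0,0,0],"gripper": 1},
    {"rotation": [0,0,0],"xyz": [0,0,0],"gripper": 1},
  ],
)

```text
clock: 8.7
position: [0.4558, 0.3188, 0.0778]
tcp_rot: [-0.002, 0.668, 0.744, -0.005]
wrist_force: [0.6, 0.0, -6.6]
finger_gap: 0.011
```

```bash
python3 -c "
from h import *
need(.463,.324,.046,5.9)"
```

```text
t 8.7 pos [0.4558 0.3188 0.0778] rot [-0.56  0.24  0.24] shift [0.0045 0.0077 0.0318] gap 0.011 F [ 0.6  0.  -6.6]
```

Emit:
move_arm(
  increments=[
    {"rotation": [-0.5,0.2,0.2],"xyz": [0.004,0.007,0.005],"gripper": 1},
    {"rotation": [0,0,0],"xyz": [0,0,0.006],"gripper": 1},
    {"rotation": [0,0,0],"xyz": [0,0,0.006],"gripper": 1},
    {"rotation": [0,0,0],"xyz": [0,0,0.006],"gripper": 1},
    {"rotation": [0,0,0],"xyz": [0,0,0.003],"gripper": 1},
    {"rotation": [0,0,0],"xyz": [0,0,0],"gripper": 1},
  ],
)

```text
clock: 9.3
position: [0.4635, 0.324, 0.0514]
tcp_rot: [0.001, 0.67, 0.743, 0.001]
wrist_force: [-0.1, -0.3, -7.3]
finger_gap: 0.011
```

```bash
python3 -c "
from h import *
need(.463,.324,.046,5.9)"
```

```text
t 9.3 pos [0.4635 0.324  0.0514] rot [ 0.13 -0.03  0.01] shift [ 0.0001 -0.0005  0.0054] gap 0.011 F [-0.1 -0.3 -7.3]
```

Emit:
move_arm(
  increments=[
    {"rotation": [0.1,0,0],"xyz": [0,0,0.004],"gripper": 1},
    {"rotation": [0,0,0],"xyz": [0,0,0.001],"gripper": 1},
    {"rotation": [0,0,0],"xyz": [0,0,0.001],"gripper": 1},
    {"rotation": [0,0,0],"xyz": [0,0,0.001],"gripper": 1},
  ],
)

```text
clock: 9.7
position: [0.4638, 0.3241, 0.0459]
tcp_rot: [0.0, 0.67, 0.743, 0.001]
wrist_force: [-9.6, -6.7, 14.3]
finger_gap: 0.0109
```

The plate is in contact with the mat. I release it and go up.

Emit:
move_arm(
  increments=[
    {"rotation": [0,0,0],"xyz": [0,0,0],"gripper": -1},
    {"rotation": [0,0,0],"xyz": [0,0,0],"gripper": -1},
    {"rotation": [0,0,0],"xyz": [0,0,0],"gripper": -1},
    {"rotation": [0,0,0],"xyz": [0,0,0],"gripper": -1},
    {"rotation": [0,0,0],"xyz": [0,0,0],"gripper": -1},
    {"rotation": [0,0,0],"xyz": [0,0,0],"gripper": -1},
    {"rotation": [0,0,0],"xyz": [0,0,-0.02],"gripper": -1},
    {"rotation": [0,0,0],"xyz": [0,0,-0.03],"gripper": -1},
    {"rotation": [0,0,0],"xyz": [0,0,-0.03],"gripper": -1},
    {"rotation": [0,0,0],"xyz": [0,0,-0.03],"gripper": -1},
    {"rotation": [0,0,0],"xyz": [0,0,-0.03],"gripper": -1},
    {"rotation": [0,0,0],"xyz": [0,0,-0.03],"gripper": -1},
    {"rotation": [0,0,0],"xyz": [0,0,0],"gripper": -1},
    {"rotation": [0,0,0],"xyz": [0,0,0],"gripper": -1},
  ],
)

```text
clock: 11.1
position: [0.4636, 0.3239, 0.2235]
tcp_rot: [0.0, 0.67, 0.743, 0.002]
wrist_force: [-0.6, -0.1, 0.4]
finger_gap: 0.0856
```

```bash
python3 -c "
from h import *
need(.483,-.32,.22,3.7)
f=grab('top','t2.png');P=pts(f)
rc(P,.008,.03,(.3,.6),(.15,.5),'plate')
g=grab('wrist');W=pts(g);rc(W,.006,.03,(.3,.6),(.15,.5),'plateW');rc(W,.055,.08,(.3,.6),(.15,.5),'handW')
m=(P[...,2]>.01)&(P[...,2]<.024)&(P[...,0]>.35)&(P[...,0]<.6)&(P[...,1]>.15);
cv2.imwrite('pics/c3.png',cv2.resize(f['img'][150:340,120:540],None,fx=1.9,fy=1.9))"
```

```text
t 11.1 pos [0.4636 0.3239 0.2235] rot [ 0.18 -0.09  2.21] shift [-0.6438 -0.0222  0.0035] gap 0.0856 F [-0.6 -0.1  0.4]
plate [462.7 310.8] [149.9 187.4] 6.25 z 0.0147 3711
plateW [464.2 323.8] [140.7 206.6] 5.98 z 0.0137 20345
handW [464.1 324.5] [11.5 99.5] 5.74 z 0.0634 1368
```

View pics/c3.png

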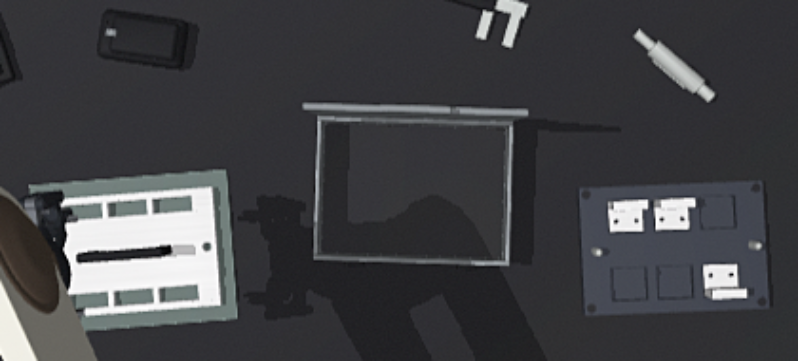

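The plate lies on the mat, centred within 1 mm. Brackets are at crop (627,217), (673,215) and (724,282). I go back over the fixture.

Emit:
move_arm(
  increments=[
    {"rotation": [0,0,0.5],"xyz": [-0.02,-0.001,0],"gripper": -1},
    {"rotation": [0,0,0.5],"xyz": [-0.04,-0.002,0],"gripper": -1},
    {"rotation": [0,0,0.5],"xyz": [-0.045,-0.003,0],"gripper": -1},
    {"rotation": [0,0,0.5],"xyz": [-0.045,-0.003,0],"gripper": -1},
    {"rotation": [0,0,0],"xyz": [-0.045,-0.003,0],"gripper": -1},
    {"rotation": [0,0,0],"xyz": [-0.045,-0.003,0],"gripper": -1},
    {"rotation": [0,0,0],"xyz": [-0.045,-0.003,0],"gripper": -1},
    {"rotation": [0,0,0],"xyz": [-0.045,-0.003,0],"gripper": -1},
    {"rotation": [0,0,0],"xyz": [-0.045,-0.003,0],"gripper": -1},
    {"rotation": [0,0,0],"xyz": [-0.045,-0.003,0],"gripper": -1},
    {"rotation": [0,0,0],"xyz": [-0.045,-0.003,0],"gripper": -1},
    {"rotation": [0,0,0],"xyz": [-0.045,-0.003,0],"gripper": -1},
    {"rotation": [0,0,0],"xyz": [-0.045,-0.003,0],"gripper": -1},
    {"rotation": [0,0,0],"xyz": [-0.045,-0.003,0],"gripper": -1},
    {"rotation": [0,0,0],"xyz": [-0.045,-0.003,0],"gripper": -1},
    {"rotation": [0,0,0],"xyz": [-0.02,0,0],"gripper": -1},
    {"rotation": [0,0,0],"xyz": [0,0,0],"gripper": -1},
  ],
)

```text
clock: 12.9
position: [0.4617, -0.3674, 0.201]
tcp_rot: [-0.011, 0.682, 0.731, -0.004]
wrist_force: [0.3, 1.2, -0.3]
finger_gap: 0.0851
```

```bash
cat >> h.py <<'E'
def upr(P,lo=.043,hi=.06,x=(.3,.625),y=(-.55,-.18),amin=60):
    m=((P[...,2]>lo)&(P[...,2]<hi)&(P[...,0]>x[0])&(P[...,0]<x[1])&(P[...,1]>y[0])&(P[...,1]<y[1])).astype(np.uint8)
    n,l,s,c=cv2.connectedComponentsWithStats(m)
    for i in range(1,n):
        if s[i,4]>amin:
            Q=P[l==i];r=cv2.minAreaRect((Q[:,:2]*1000).astype(np.float32));print('upright',np.round(r[0],1),np.round(r[1],1),round(r[2],2),'z',np.median(Q[:,2]).round(4),s[i,4])
E
python3 -c "
from h import *
need(.46,-.323,.2,3.7)
f=grab('wrist','w3.png');P=pts(f);np.savez('w3.npz',P=P)
upr(P)
need(.46,-.323,.2,3.7)"
```

```text
t 12.9 pos [ 0.4617 -0.3674  0.201 ] rot [-1.22 -0.58  0.28] shift [0.0444 0.0012 0.001 ] gap 0.0851 F [ 0.3  1.2 -0.3]
upright [ 533.4 -262.3] [10.5 39.6] 3.81 z 0.0486 753
upright [ 536.9 -316.2] [10.4 39.9] 4.36 z 0.0486 648
upright [ 435.  -376.9] [10.1 40.2] 3.13 z 0.0487 508
t 12.95 pos [ 0.4617 -0.3662  0.2009] rot [-1.23 -0.6   0.31] shift [0.0432 0.0011 0.0009] gap 0.0853 F [-0.4  0.1 -0.8]
```

```bash
python3 -c "
from h import *
need(.5334,-.2623,.13,3.7)"
```

```text
t 12.95 pos [ 0.4617 -0.3662  0.2009] rot [-1.23 -0.6   0.31] shift [0.099  0.0783 0.0709] gap 0.0853 F [-0.4  0.1 -0.8]
```

Emit:
move_arm(
  increments=[
    {"rotation": [-1.2,-0.6,0.3],"xyz": [0.02,0.012,0.01],"gripper": -1},
    {"rotation": [0,0,0],"xyz": [0.028,0.018,0.02],"gripper": -1},
    {"rotation": [0,0,0],"xyz": [0.028,0.018,0.02],"gripper": -1},
    {"rotation": [0,0,0],"xyz": [0.023,0.013,0.02],"gripper": -1},
    {"rotation": [0,0,0],"xyz": [0,0,0],"gripper": -1},
    {"rotation": [0,0,0],"xyz": [0,0,0],"gripper": -1},
  ],
)

```text
clock: 13.55
position: [0.5157, -0.2533, 0.1256]
tcp_rot: [-0.002, 0.683, 0.73, 0.0]
wrist_force: [0.7, -0.4, 0.5]
finger_gap: 0.0854
```

```bash
python3 -c "
from h import *
need(.5334,-.2623,.03,3.7)"
```

```text
t 13.55 pos [ 0.5157 -0.2533  0.1256] rot [-0.16 -0.19  0.13] shift [-0.0101  0.017   0.0956] gap 0.0854 F [ 0.7 -0.4  0.5]
```

Emit:
move_arm(
  increments=[
    {"rotation": [-0.1,-0.2,0.1],"xyz": [-0.009,0.017,0.015],"gripper": -1},
    {"rotation": [0,0,0],"xyz": [0,0,0.02],"gripper": -1},
    {"rotation": [0,0,0],"xyz": [0,0,0.015],"gripper": -1},
    {"rotation": [0,0,0],"xyz": [0,0,0],"gripper": -1},
    {"rotation": [0,0,0],"xyz": [0,0,0],"gripper": -1},
  ],
)

```text
clock: 14.05
position: [0.5334, -0.2619, 0.0769]
tcp_rot: [0.001, 0.684, 0.73, -0.0]
wrist_force: [0.6, 0.4, 0.2]
finger_gap: 0.0856
```

```bash
python3 -c "
from h import *
need(.5334,-.2623,.03,3.7)"
```

```text
t 14.05 pos [ 0.5334 -0.2619  0.0769] rot [0.08 0.14 0.05] shift [-0.0004  0.      0.0469] gap 0.0856 F [0.6 0.4 0.2]
```

Emit:
move_arm(
  increments=[
    {"rotation": [0,0.1,0],"xyz": [0,0,0.01],"gripper": -1},
    {"rotation": [0,0,0],"xyz": [0,0,0.01],"gripper": -1},
    {"rotation": [0,0,0],"xyz": [0,0,0.01],"gripper": -1},
    {"rotation": [0,0,0],"xyz": [0,0,0.01],"gripper": -1},
    {"rotation": [0,0,0],"xyz": [0,0,0.004],"gripper": -1},
    {"rotation": [0,0,0],"xyz": [0,0,0],"gripper": -1},
    {"rotation": [0,0,0],"xyz": [0,0,0],"gripper": -1},
  ],
)

```text
clock: 14.75
position: [0.5335, -0.2625, 0.0306]
tcp_rot: [0.002, 0.684, 0.73, 0.0]
wrist_force: [0.1, -0.4, -0.7]
finger_gap: 0.0852
```

```bash
python3 -c "
from h import *
need(.5334,-.2623,.03,3.7)"
```

```text
t 14.75 pos [ 0.5335 -0.2625  0.0306] rot [0.16 0.09 0.01] shift [ 0.0002 -0.0001  0.0006] gap 0.0852 F [ 0.1 -0.4 -0.7]
```

Emit:
move_arm(
  increments=[
    {"rotation": [0,0,0],"xyz": [0,0,0],"gripper": 1},
    {"rotation": [0,0,0],"xyz": [0,0,0],"gripper": 1},
    {"rotation": [0,0,0],"xyz": [0,0,0],"gripper": 1},
    {"rotation": [0,0,0],"xyz": [0,0,0],"gripper": 1},
    {"rotation": [0,0,0],"xyz": [0,0,0],"gripper": 1},
    {"rotation": [0,0,0],"xyz": [0,0,0],"gripper": 1},
    {"rotation": [0,0,0],"xyz": [0,0,0],"gripper": 1},
    {"rotation": [0,0,0],"xyz": [0,0,0],"gripper": 1},
    {"rotation": [0,0,0],"xyz": [0,0,-0.008],"gripper": 1},
    {"rotation": [0,0,0],"xyz": [0,0,-0.01],"gripper": 1},
    {"rotation": [0,0,0],"xyz": [0,0,-0.02],"gripper": 1},
    {"rotation": [0,0,0],"xyz": [0,0,-0.03],"gripper": 1},
    {"rotation": [0,0,0],"xyz": [0,0,-0.03],"gripper": 1},
    {"rotation": [0,0,0],"xyz": [0,0,-0.03],"gripper": 1},
    {"rotation": [0,0,0],"xyz": [0,0,0],"gripper": 1},
  ],
)

```text
clock: 16.25
position: [0.5331, -0.2622, 0.1693]
tcp_rot: [0.003, 0.684, 0.73, 0.001]
wrist_force: [0.4, -0.5, -1.2]
finger_gap: 0.0089
```

```bash
python3 -c "
from h import *
need(.53,.05,.15,0)"
```

```text
t 16.25 pos [ 0.5331 -0.2622  0.1693] rot [0.29 0.18 3.72] shift [ 0.3122 -0.0031  0.0193] gap 0.0089 F [ 0.4 -0.5 -1.2]
```

Emit:
move_arm(
  increments=[
    {"rotation": [0.3,0.2,1],"xyz": [0.02,0,0],"gripper": 1},
    {"rotation": [0,0,1],"xyz": [0.035,0,0],"gripper": 1},
    {"rotation": [0,0,1],"xyz": [0.04,0,0],"gripper": 1},
    {"rotation": [0,0,0.7],"xyz": [0.04,0,0],"gripper": 1},
    {"rotation": [0,0,0],"xyz": [0.04,0,0],"gripper": 1},
    {"rotation": [0,0,0],"xyz": [0.04,0,0],"gripper": 1},
    {"rotation": [0,0,0],"xyz": [0.04,0,0],"gripper": 1},
    {"rotation": [0,0,0],"xyz": [0.035,0,0],"gripper": 1},
    {"rotation": [0,0,0],"xyz": [0.02,0,0],"gripper": 1},
    {"rotation": [0,0,0],"xyz": [0,0,0],"gripper": 1},
    {"rotation": [0,0,0],"xyz": [0,0,0],"gripper": 1},
  ],
)

```text
clock: 17.35
position: [0.5269, 0.0587, 0.173]
tcp_rot: [0.002, 0.709, 0.706, 0.001]
wrist_force: [-0.8, -0.7, 0.0]
finger_gap: 0.0089
```

```bash
python3 -c "
from h import *
need(.53,.05,.09,0)
f=grab('scene','s4.png');S=pts(f)
v,u=np.mgrid[:480,:640]
cv2.imwrite('pics/c4.png',cv2.resize(f['img'][60:300,140:480],None,fx=2,fy=2))"
```

```text
t 17.35 pos [0.5269 0.0587 0.173 ] rot [ 0.21  0.08 -0.24] shift [-0.0087  0.0031  0.083 ] gap 0.0089 F [-0.8 -0.7  0. ]
```

View pics/c4.png

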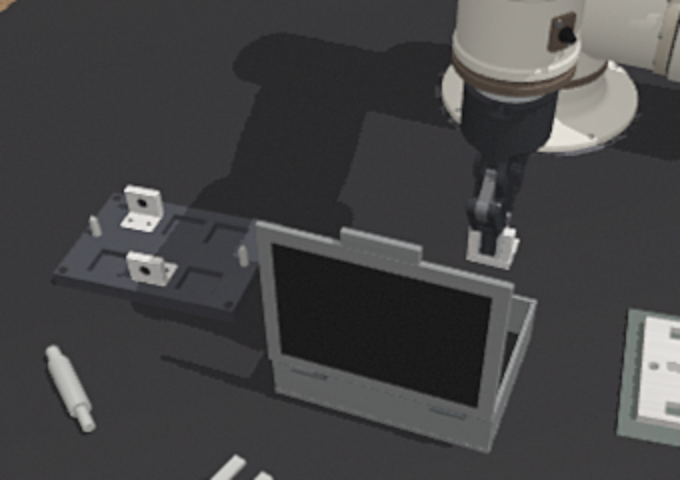

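Bracket 6 hangs level in the gripper over the case, and brackets 1 and 5 are still in the nest. I lower bracket 6.

Emit:
move_arm(
  increments=[
    {"rotation": [0.2,0.1,-0.2],"xyz": [-0.008,0.003,0],"gripper": 1},
    {"rotation": [0,0,0],"xyz": [0,0,0.02],"gripper": 1},
    {"rotation": [0,0,0],"xyz": [0,0,0.02],"gripper": 1},
    {"rotation": [0,0,0],"xyz": [0,0,0.02],"gripper": 1},
    {"rotation": [0,0,0],"xyz": [0,0,0.02],"gripper": 1},
    {"rotation": [0,0,0],"xyz": [0,0,0.02],"gripper": 1},
    {"rotation": [0,0,0],"xyz": [0,0,0.015],"gripper": 1},
    {"rotation": [0,0,0],"xyz": [0,0,0.008],"gripper": 1},
    {"rotation": [0,0,0],"xyz": [0,0,0],"gripper": 1},
    {"rotation": [0,0,0],"xyz": [0,0,0],"gripper": 1},
  ],
)

```text
clock: 18.4
position: [0.5329, 0.0364, 0.0468]
tcp_rot: [0.001, 0.711, 0.703, 0.0]
wrist_force: [0.3, -0.4, -0.9]
finger_gap: 0.0089
```

```bash
python3 -c "
from h import *
need(.53,.05,.0266,0)"
```

```text
t 18.4 pos [0.5329 0.0364 0.0468] rot [ 0.06  0.05 -0.7 ] shift [ 0.0136 -0.0029  0.0202] gap 0.0089 F [ 0.3 -0.4 -0.9]
```

Emit:
move_arm(
  increments=[
    {"rotation": [0,0,-0.7],"xyz": [0.013,-0.002,0.004],"gripper": 1},
    {"rotation": [0,0,0],"xyz": [0,0,0.007],"gripper": 1},
    {"rotation": [0,0,0],"xyz": [0,0,0.006],"gripper": 1},
    {"rotation": [0,0,0],"xyz": [0,0,0.002],"gripper": 1},
    {"rotation": [0,0,0],"xyz": [0,0,0.001],"gripper": 1},
    {"rotation": [0,0,0],"xyz": [0,0,0],"gripper": 1},
  ],
)

```text
clock: 19.0
position: [0.5325, 0.0501, 0.0281]
tcp_rot: [0.002, 0.707, 0.708, 0.001]
wrist_force: [0.1, -0.6, -1.1]
finger_gap: 0.0091
```

Next come small steps down to contact, then a partial opening.

Emit:
move_arm(
  increments=[
    {"rotation": [0,0,0],"xyz": [0,0,0.0015],"gripper": 1},
    {"rotation": [0,0,0],"xyz": [0,0,0.001],"gripper": 1},
    {"rotation": [0,0,0],"xyz": [0,0,0.001],"gripper": 1},
  ],
)

```text
clock: 19.3
position: [0.5327, 0.0501, 0.028]
tcp_rot: [0.002, 0.707, 0.708, 0.002]
wrist_force: [-8.9, -0.2, 16.9]
finger_gap: 0.0091
```

Emit:
move_arm(
  increments=[
    {"rotation": [0,0,0],"xyz": [0,0,-0.001],"gripper": -1},
    {"rotation": [0,0,0],"xyz": [0,0,0],"gripper": -1},
    {"rotation": [0,0,0],"xyz": [0,0,0],"gripper": -1},
    {"rotation": [0,0,0],"xyz": [0,0,0],"gripper": -1},
    {"rotation": [0,0,0],"xyz": [0,0,0],"gripper": -1},
    {"rotation": [0,0,0],"xyz": [0,0,-0.02],"gripper": -1},
    {"rotation": [0,0,0],"xyz": [0,0,-0.03],"gripper": -1},
    {"rotation": [0,0,0],"xyz": [0,0,-0.03],"gripper": -1},
    {"rotation": [0,0,0],"xyz": [0,0,-0.03],"gripper": -1},
    {"rotation": [0,0,0],"xyz": [0,0,-0.03],"gripper": -1},
    {"rotation": [0,0,0],"xyz": [0,0,0],"gripper": -1},
    {"rotation": [0,0,0],"xyz": [0,0,0],"gripper": -1},
  ],
)

```text
clock: 20.5
position: [0.5312, 0.05, 0.173]
tcp_rot: [0.002, 0.707, 0.708, 0.001]
wrist_force: [-1.3, -0.3, -1.2]
finger_gap: 0.0856
```

```bash
python3 -c "
from h import *
need(.5369,-.3161,.17,3.7)
P=pts(grab('wrist'));upr(P,.035,.05,(.47,.612),(-.115,.09))
P=pts(grab('top'));upr(P,.036,.06,(.35,.65),(-.5,-.2),20)"
```

```text
t 20.5 pos [0.5312 0.05   0.173 ] rot [ 0.19  0.07 -3.63] shift [-0.3658 -0.0179  0.003 ] gap 0.0856 F [-1.3 -0.3 -1.2]
upright [532.9  50.8] [10.  39.8] 0.02 z 0.0446 622
upright [ 535.1 -315.5] [ 8.9 40.3] 1.43 z 0.0491 96
upright [ 432.8 -375.5] [10.8 40.7] 4.1 z 0.0485 104
```

Emit:
move_arm(
  increments=[
    {"rotation": [0.2,0,-1],"xyz": [-0.02,0,0],"gripper": -1},
    {"rotation": [0,0,-1],"xyz": [-0.035,0,0],"gripper": -1},
    {"rotation": [0,0,-1],"xyz": [-0.04,0,0],"gripper": -1},
    {"rotation": [0,0,-0.6],"xyz": [-0.04,-0.002,0],"gripper": -1},
    {"rotation": [0,0,0],"xyz": [-0.04,-0.002,0],"gripper": -1},
    {"rotation": [0,0,0],"xyz": [-0.04,-0.002,0],"gripper": -1},
    {"rotation": [0,0,0],"xyz": [-0.04,-0.002,0],"gripper": -1},
    {"rotation": [0,0,0],"xyz": [-0.04,-0.002,0],"gripper": -1},
    {"rotation": [0,0,0],"xyz": [-0.035,-0.002,0],"gripper": -1},
    {"rotation": [0,0,0],"xyz": [-0.02,0,0],"gripper": -1},
    {"rotation": [0,0,0],"xyz": [0,0,0],"gripper": -1},
    {"rotation": [0,0,0],"xyz": [0,0,0],"gripper": -1},
  ],
)

```text
clock: 21.8
position: [0.5337, -0.3112, 0.1569]
tcp_rot: [-0.01, 0.682, 0.731, -0.003]
wrist_force: [0.2, 0.1, -0.6]
finger_gap: 0.0852
```

```bash
python3 -c "
from h import *
P=pts(grab('wrist'));upr(P)
need(.5369,-.3161,.03,3.7)"
```

```text
upright [ 537.2 -316.1] [ 9.4 40.4] 4.3 z 0.0486 660
upright [ 434.6 -368.3] [10.9 23.2] 5.2 z 0.0484 328
t 21.85 pos [ 0.5337 -0.311   0.157 ] rot [-1.04 -0.56  0.28] shift [-0.0053  0.0029  0.127 ] gap 0.0851 F [ 0.4 -0.7  0.1]
```

Emit:
move_arm(
  increments=[
    {"rotation": [-1,-0.5,0.3],"xyz": [-0.005,0.003,0],"gripper": -1},
    {"rotation": [0,0,0],"xyz": [0,0,0.015],"gripper": -1},
    {"rotation": [0,0,0],"xyz": [0,0,0.02],"gripper": -1},
    {"rotation": [0,0,0],"xyz": [0,0,0.02],"gripper": -1},
    {"rotation": [0,0,0],"xyz": [0,0,0.015],"gripper": -1},
    {"rotation": [0,0,0],"xyz": [0,0,0],"gripper": -1},
    {"rotation": [0,0,0],"xyz": [0,0,0],"gripper": -1},
  ],
)

```text
clock: 22.55
position: [0.5382, -0.3099, 0.0814]
tcp_rot: [0.0, 0.682, 0.731, 0.001]
wrist_force: [0.2, -0.1, 0.7]
finger_gap: 0.085
```

```bash
python3 -c "
from h import *
need(.537,-.3161,.03,3.7)"
```

```text
t 22.55 pos [ 0.5382 -0.3099  0.0814] rot [ 0.1  -0.04  0.3 ] shift [-0.0061 -0.0016  0.0514] gap 0.085 F [ 0.2 -0.1  0.7]
```

Emit:
move_arm(
  increments=[
    {"rotation": [0.1,0,0.3],"xyz": [-0.006,-0.002,0],"gripper": -1},
    {"rotation": [0,0,0],"xyz": [0,0,0.01],"gripper": -1},
    {"rotation": [0,0,0],"xyz": [0,0,0.01],"gripper": -1},
    {"rotation": [0,0,0],"xyz": [0,0,0.01],"gripper": -1},
    {"rotation": [0,0,0],"xyz": [0,0,0.01],"gripper": -1},
    {"rotation": [0,0,0],"xyz": [0,0,0.008],"gripper": -1},
    {"rotation": [0,0,0],"xyz": [0,0,0],"gripper": -1},
    {"rotation": [0,0,0],"xyz": [0,0,0],"gripper": -1},
  ],
)

```text
clock: 23.35
position: [0.5369, -0.3165, 0.0302]
tcp_rot: [0.001, 0.684, 0.73, 0.0]
wrist_force: [-0.4, -0.2, 0.3]
finger_gap: 0.0854
```

```bash
python3 -c "
from h import *
need(.537,-.3161,.03,3.7)"
```

```text
t 23.35 pos [ 0.5369 -0.3165  0.0302] rot [ 0.07  0.03 -0.01] shift [0.0004 0.0001 0.0002] gap 0.0854 F [-0.4 -0.2  0.3]
```

Emit:
move_arm(
  increments=[
    {"rotation": [0,0,0],"xyz": [0,0,0],"gripper": 1},
    {"rotation": [0,0,0],"xyz": [0,0,0],"gripper": 1},
    {"rotation": [0,0,0],"xyz": [0,0,0],"gripper": 1},
    {"rotation": [0,0,0],"xyz": [0,0,0],"gripper": 1},
    {"rotation": [0,0,0],"xyz": [0,0,0],"gripper": 1},
    {"rotation": [0,0,0],"xyz": [0,0,0],"gripper": 1},
    {"rotation": [0,0,0],"xyz": [0,0,0],"gripper": 1},
    {"rotation": [0,0,0],"xyz": [0,0,0],"gripper": 1},
    {"rotation": [0,0,0],"xyz": [0,0,-0.008],"gripper": 1},
    {"rotation": [0,0,0],"xyz": [0,0,-0.01],"gripper": 1},
    {"rotation": [0,0,0],"xyz": [0,0,-0.02],"gripper": 1},
    {"rotation": [0,0,0],"xyz": [0,0,-0.03],"gripper": 1},
    {"rotation": [0,0,0],"xyz": [0,0,-0.03],"gripper": 1},
    {"rotation": [0,0,0],"xyz": [0,0,-0.03],"gripper": 1},
    {"rotation": [0,0,0],"xyz": [0,0,0],"gripper": 1},
  ],
)

```text
clock: 24.85
position: [0.5368, -0.3164, 0.1691]
tcp_rot: [0.002, 0.684, 0.73, 0.0]
wrist_force: [-0.6, 0.1, -0.8]
finger_gap: 0.0092
```

```bash
python3 -c "
from h import *
need(.53,-.013,.15,0)"
```

```text
t 24.85 pos [ 0.5368 -0.3164  0.1691] rot [0.21 0.13 3.7 ] shift [ 0.3034 -0.0068  0.0191] gap 0.0092 F [-0.6  0.1 -0.8]
```

Emit:
move_arm(
  increments=[
    {"rotation": [0.2,0.1,1],"xyz": [0.02,0,0],"gripper": 1},
    {"rotation": [0,0,1],"xyz": [0.035,0,0],"gripper": 1},
    {"rotation": [0,0,1],"xyz": [0.04,0,0],"gripper": 1},
    {"rotation": [0,0,0.7],"xyz": [0.04,0,0],"gripper": 1},
    {"rotation": [0,0,0],"xyz": [0.04,0,0],"gripper": 1},
    {"rotation": [0,0,0],"xyz": [0.04,0,0],"gripper": 1},
    {"rotation": [0,0,0],"xyz": [0.04,0,0],"gripper": 1},
    {"rotation": [0,0,0],"xyz": [0.03,0,0],"gripper": 1},
    {"rotation": [0,0,0],"xyz": [0.015,0,0],"gripper": 1},
    {"rotation": [0,0,0],"xyz": [0,0,0],"gripper": 1},
    {"rotation": [0,0,0],"xyz": [0,0,0],"gripper": 1},
  ],
)

```text
clock: 25.95
position: [0.5308, -0.0059, 0.1726]
tcp_rot: [0.003, 0.709, 0.706, 0.001]
wrist_force: [0.3, -1.0, -0.2]
finger_gap: 0.0092
```

```bash
python3 -c "
from h import *
need(.53,-.013,.028,0)"
```

```text
t 25.95 pos [ 0.5308 -0.0059  0.1726] rot [ 0.25  0.15 -0.24] shift [-0.0071 -0.0008  0.1446] gap 0.0092 F [ 0.3 -1.  -0.2]
```

Emit:
move_arm(
  increments=[
    {"rotation": [0.2,0.1,-0.2],"xyz": [0,0,0],"gripper": 1},
    {"rotation": [0,0,0],"xyz": [0,0,0.02],"gripper": 1},
    {"rotation": [0,0,0],"xyz": [0,0,0.02],"gripper": 1},
    {"rotation": [0,0,0],"xyz": [0,0,0.02],"gripper": 1},
    {"rotation": [0,0,0],"xyz": [0,0,0.02],"gripper": 1},
    {"rotation": [0,0,0],"xyz": [0,0,0.02],"gripper": 1},
    {"rotation": [0,0,0],"xyz": [0,0,0.015],"gripper": 1},
    {"rotation": [0,0,0],"xyz": [0,0,0.008],"gripper": 1},
    {"rotation": [0,0,0],"xyz": [0,0,0],"gripper": 1},
    {"rotation": [0,0,0],"xyz": [0,0,0],"gripper": 1},
  ],
)

```text
clock: 26.95
position: [0.5319, -0.0156, 0.0463]
tcp_rot: [0.001, 0.711, 0.704, -0.0]
wrist_force: [0.0, 0.5, -0.7]
finger_gap: 0.0086
```

```bash
python3 -c "
from h import *
need(.53,-.013,.028,0)"
```

```text
t 26.95 pos [ 0.5319 -0.0156  0.0463] rot [ 0.07  0.11 -0.57] shift [ 0.0026 -0.0019  0.0183] gap 0.0086 F [ 0.   0.5 -0.7]
```

Emit:
move_arm(
  increments=[
    {"rotation": [0,0,-0.5],"xyz": [0.002,-0.001,0.005],"gripper": 1},
    {"rotation": [0,0,0],"xyz": [0,0,0.007],"gripper": 1},
    {"rotation": [0,0,0],"xyz": [0,0,0.005],"gripper": 1},
    {"rotation": [0,0,0],"xyz": [0,0,0.001],"gripper": 1},
    {"rotation": [0,0,0],"xyz": [0,0,0.001],"gripper": 1},
    {"rotation": [0,0,0],"xyz": [0,0,0.001],"gripper": 1},
  ],
)

```text
clock: 27.55
position: [0.5322, -0.0138, 0.0277]
tcp_rot: [0.003, 0.707, 0.707, 0.001]
wrist_force: [-11.2, 1.7, 30.3]
finger_gap: 0.0088
```

Contact at 30 N, so I release and go up.

Emit:
move_arm(
  increments=[
    {"rotation": [0,0,0],"xyz": [0,0,-0.002],"gripper": 1},
    {"rotation": [0,0,0],"xyz": [0,0,0],"gripper": -1},
    {"rotation": [0,0,0],"xyz": [0,0,0],"gripper": -1},
    {"rotation": [0,0,0],"xyz": [0,0,0],"gripper": -1},
    {"rotation": [0,0,0],"xyz": [0,0,0],"gripper": -1},
    {"rotation": [0,0,0],"xyz": [0,0,0],"gripper": -1},
    {"rotation": [0,0,0],"xyz": [0,0,-0.02],"gripper": -1},
    {"rotation": [0,0,0],"xyz": [0,0,-0.03],"gripper": -1},
    {"rotation": [0,0,0],"xyz": [0,0,-0.03],"gripper": -1},
    {"rotation": [0,0,0],"xyz": [0,0,-0.03],"gripper": -1},
    {"rotation": [0,0,0],"xyz": [0,0,-0.03],"gripper": -1},
    {"rotation": [0,0,0],"xyz": [0,0,0],"gripper": -1},
    {"rotation": [0,0,0],"xyz": [0,0,0],"gripper": -1},
  ],
)

```text
clock: 28.85
position: [0.5308, -0.0132, 0.1743]
tcp_rot: [0.002, 0.707, 0.707, 0.0]
wrist_force: [-0.3, -0.0, 0.6]
finger_gap: 0.0851
```

```bash
python3 -c "
from h import *
need(.435,-.3769,.17,3.7)
P=pts(grab('wrist'));upr(P,.035,.05,(.47,.612),(-.115,.09))
P=pts(grab('top'));upr(P,.036,.06,(.35,.65),(-.5,-.2),20)"
```

```text
t 28.85 pos [ 0.5308 -0.0132  0.1743] rot [ 0.15  0.13 -3.71] shift [-0.3567 -0.1191  0.0043] gap 0.0851 F [-0.3 -0.   0.6]
upright [533.1  50.3] [39.3  9.4] 89.94 z 0.0448 696
upright [533.2 -13. ] [10. 40.] 0.36 z 0.0446 603
upright [ 432.6 -375.8] [10.2 39.5] 3.79 z 0.0486 103
```

Emit:
move_arm(
  increments=[
    {"rotation": [0.1,0.1,-1],"xyz": [-0.02,-0.006,0],"gripper": -1},
    {"rotation": [0,0,-1],"xyz": [-0.035,-0.012,0],"gripper": -1},
    {"rotation": [0,0,-1],"xyz": [-0.04,-0.013,0],"gripper": -1},
    {"rotation": [0,0,-0.6],"xyz": [-0.04,-0.013,0],"gripper": -1},
    {"rotation": [0,0,0],"xyz": [-0.04,-0.013,0],"gripper": -1},
    {"rotation": [0,0,0],"xyz": [-0.04,-0.013,0],"gripper": -1},
    {"rotation": [0,0,0],"xyz": [-0.04,-0.013,0],"gripper": -1},
    {"rotation": [0,0,0],"xyz": [-0.04,-0.013,0],"gripper": -1},
    {"rotation": [0,0,0],"xyz": [-0.03,-0.012,0],"gripper": -1},
    {"rotation": [0,0,0],"xyz": [-0.02,-0.006,0],"gripper": -1},
    {"rotation": [0,0,0],"xyz": [0,0,0],"gripper": -1},
    {"rotation": [0,0,0],"xyz": [0,0,0],"gripper": -1},
  ],
)

```text
clock: 30.15
position: [0.4264, -0.3745, 0.1585]
tcp_rot: [-0.01, 0.683, 0.73, -0.001]
wrist_force: [1.2, 0.8, -0.5]
finger_gap: 0.0853
```

```bash
python3 -c "
from h import *
P=pts(grab('wrist'));upr(P)
need(.435,-.3769,.03,3.7)"
```

```text
upright [ 435.  -376.9] [ 9.9 40.3] 4.27 z 0.0486 671
t 30.2 pos [ 0.4265 -0.3743  0.1584] rot [-0.86 -0.74  0.17] shift [-0.0032  0.0083  0.1284] gap 0.0854 F [-0.4 -0.1  0.2]
```

Emit:
move_arm(
  increments=[
    {"rotation": [-0.8,-0.7,0.2],"xyz": [-0.003,0.008,0],"gripper": -1},
    {"rotation": [0,0,0],"xyz": [0,0,0.015],"gripper": -1},
    {"rotation": [0,0,0],"xyz": [0,0,0.02],"gripper": -1},
    {"rotation": [0,0,0],"xyz": [0,0,0.02],"gripper": -1},
    {"rotation": [0,0,0],"xyz": [0,0,0.015],"gripper": -1},
    {"rotation": [0,0,0],"xyz": [0,0,0],"gripper": -1},
    {"rotation": [0,0,0],"xyz": [0,0,0],"gripper": -1},
  ],
)

```text
clock: 30.9
position: [0.4375, -0.3713, 0.0817]
tcp_rot: [-0.0, 0.682, 0.731, 0.0]
wrist_force: [-0.3, -0.9, 0.3]
finger_gap: 0.0859
```

```bash
python3 -c "
from h import *
need(.435,-.3769,.03,3.7)"
```

```text
t 30.9 pos [ 0.4375 -0.3713  0.0817] rot [ 0.01 -0.04  0.32] shift [-0.0054 -0.0028  0.0517] gap 0.0859 F [-0.3 -0.9  0.3]
```

Emit:
move_arm(
  increments=[
    {"rotation": [0,0,0.3],"xyz": [-0.005,-0.003,0],"gripper": -1},
    {"rotation": [0,0,0],"xyz": [0,0,0.01],"gripper": -1},
    {"rotation": [0,0,0],"xyz": [0,0,0.01],"gripper": -1},
    {"rotation": [0,0,0],"xyz": [0,0,0.01],"gripper": -1},
    {"rotation": [0,0,0],"xyz": [0,0,0.01],"gripper": -1},
    {"rotation": [0,0,0],"xyz": [0,0,0.008],"gripper": -1},
    {"rotation": [0,0,0],"xyz": [0,0,0],"gripper": -1},
    {"rotation": [0,0,0],"xyz": [0,0,0],"gripper": -1},
  ],
)

```text
clock: 31.7
position: [0.4351, -0.377, 0.0304]
tcp_rot: [0.001, 0.684, 0.73, 0.0]
wrist_force: [0.1, 0.0, 0.5]
finger_gap: 0.085
```

```bash
python3 -c "
from h import *
need(.435,-.3769,.03,3.7)"
```

```text
t 31.7 pos [ 0.4351 -0.377   0.0304] rot [0.07 0.03 0.02] shift [ 0.0001 -0.0001  0.0004] gap 0.085 F [0.1 0.  0.5]
```

Emit:
move_arm(
  increments=[
    {"rotation": [0,0,0],"xyz": [0,0,0],"gripper": 1},
    {"rotation": [0,0,0],"xyz": [0,0,0],"gripper": 1},
    {"rotation": [0,0,0],"xyz": [0,0,0],"gripper": 1},
    {"rotation": [0,0,0],"xyz": [0,0,0],"gripper": 1},
    {"rotation": [0,0,0],"xyz": [0,0,0],"gripper": 1},
    {"rotation": [0,0,0],"xyz": [0,0,0],"gripper": 1},
    {"rotation": [0,0,0],"xyz": [0,0,0],"gripper": 1},
    {"rotation": [0,0,0],"xyz": [0,0,0],"gripper": 1},
    {"rotation": [0,0,0],"xyz": [0,0,-0.008],"gripper": 1},
    {"rotation": [0,0,0],"xyz": [0,0,-0.01],"gripper": 1},
    {"rotation": [0,0,0],"xyz": [0,0,-0.02],"gripper": 1},
    {"rotation": [0,0,0],"xyz": [0,0,-0.03],"gripper": 1},
    {"rotation": [0,0,0],"xyz": [0,0,-0.03],"gripper": 1},
    {"rotation": [0,0,0],"xyz": [0,0,-0.03],"gripper": 1},
    {"rotation": [0,0,0],"xyz": [0,0,0],"gripper": 1},
  ],
)

```text
clock: 33.2
position: [0.4351, -0.3769, 0.1692]
tcp_rot: [0.002, 0.684, 0.73, 0.0]
wrist_force: [0.4, -0.1, -0.8]
finger_gap: 0.0088
```

```bash
python3 -c "
from h import *
need(.515,-.074,.15,0)"
```

```text
t 33.2 pos [ 0.4351 -0.3769  0.1692] rot [0.19 0.16 3.73] shift [0.3029 0.0799 0.0192] gap 0.0088 F [ 0.4 -0.1 -0.8]
```

Emit:
move_arm(
  increments=[
    {"rotation": [0.2,0.1,1],"xyz": [0.02,0.006,0],"gripper": 1},
    {"rotation": [0,0,1],"xyz": [0.035,0.011,0],"gripper": 1},
    {"rotation": [0,0,1],"xyz": [0.04,0.012,0],"gripper": 1},
    {"rotation": [0,0,0.7],"xyz": [0.04,0.013,0],"gripper": 1},
    {"rotation": [0,0,0],"xyz": [0.04,0.013,0],"gripper": 1},
    {"rotation": [0,0,0],"xyz": [0.04,0.013,0],"gripper": 1},
    {"rotation": [0,0,0],"xyz": [0.04,0.013,0],"gripper": 1},
    {"rotation": [0,0,0],"xyz": [0.03,0.01,0],"gripper": 1},
    {"rotation": [0,0,0],"xyz": [0.015,0.005,0],"gripper": 1},
    {"rotation": [0,0,0],"xyz": [0,0,0],"gripper": 1},
    {"rotation": [0,0,0],"xyz": [0,0,0],"gripper": 1},
  ],
)

```text
clock: 34.3
position: [0.5285, -0.0644, 0.1727]
tcp_rot: [0.003, 0.708, 0.706, -0.0]
wrist_force: [0.6, -0.1, -0.1]
finger_gap: 0.0087
```

```bash
python3 -c "
from h import *
need(.535,-.076,.028,0)"
```

```text
t 34.3 pos [ 0.5285 -0.0644  0.1727] rot [ 0.22  0.23 -0.23] shift [-0.0116  0.0065  0.1447] gap 0.0087 F [ 0.6 -0.1 -0.1]
```

Emit:
move_arm(
  increments=[
    {"rotation": [0.2,0.2,-0.2],"xyz": [-0.002,0.006,0],"gripper": 1},
    {"rotation": [0,0,0],"xyz": [0,0,0.02],"gripper": 1},
    {"rotation": [0,0,0],"xyz": [0,0,0.02],"gripper": 1},
    {"rotation": [0,0,0],"xyz": [0,0,0.02],"gripper": 1},
    {"rotation": [0,0,0],"xyz": [0,0,0.02],"gripper": 1},
    {"rotation": [0,0,0],"xyz": [0,0,0],"gripper": 1},
    {"rotation": [0,0,0],"xyz": [0,0,0],"gripper": 1},
  ],
)

```text
clock: 35.0
position: [0.536, -0.0745, 0.0917]
tcp_rot: [0.001, 0.71, 0.704, 0.0]
wrist_force: [-0.2, -0.4, -0.8]
finger_gap: 0.0087
```

```bash
python3 -c "
from h import *
need(.535,-.076,.028,0)"
```

```text
t 35.0 pos [ 0.536  -0.0745  0.0917] rot [ 0.09  0.06 -0.42] shift [-0.0015 -0.001   0.0637] gap 0.0087 F [-0.2 -0.4 -0.8]
```

Emit:
move_arm(
  increments=[
    {"rotation": [0,0,-0.4],"xyz": [-0.001,0,0.01],"gripper": 1},
    {"rotation": [0,0,0],"xyz": [0,0,0.015],"gripper": 1},
    {"rotation": [0,0,0],"xyz": [0,0,0.015],"gripper": 1},
    {"rotation": [0,0,0],"xyz": [0,0,0.01],"gripper": 1},
    {"rotation": [0,0,0],"xyz": [0,0,0.005],"gripper": 1},
    {"rotation": [0,0,0],"xyz": [0,0,0],"gripper": 1},
    {"rotation": [0,0,0],"xyz": [0,0,0],"gripper": 1},
  ],
)

```text
clock: 35.7
position: [0.5388, -0.0781, 0.0382]
tcp_rot: [0.004, 0.707, 0.707, 0.002]
wrist_force: [0.7, -0.4, -0.3]
finger_gap: 0.0088
```

Emit:
move_arm(
  increments=[
    {"rotation": [0,0,0],"xyz": [0.001,-0.003,0.005],"gripper": 1},
    {"rotation": [0,0,0],"xyz": [0,0,0.004],"gripper": 1},
    {"rotation": [0,0,0],"xyz": [0,0,0.001],"gripper": 1},
    {"rotation": [0,0,0],"xyz": [0,0,0.001],"gripper": 1},
    {"rotation": [0,0,0],"xyz": [0,0,0.001],"gripper": 1},
  ],
)

```text
clock: 36.2
position: [0.5365, -0.0772, 0.0277]
tcp_rot: [0.005, 0.707, 0.707, 0.002]
wrist_force: [-13.6, 3.5, 30.4]
finger_gap: 0.0087
```

Emit:
move_arm(
  increments=[
    {"rotation": [0,0,0],"xyz": [0,0,-0.002],"gripper": 1},
    {"rotation": [0,0,0],"xyz": [0,0,0],"gripper": -1},
    {"rotation": [0,0,0],"xyz": [0,0,0],"gripper": -1},
    {"rotation": [0,0,0],"xyz": [0,0,0],"gripper": -1},
    {"rotation": [0,0,0],"xyz": [0,0,0],"gripper": -1},
    {"rotation": [0,0,0],"xyz": [0,0,0],"gripper": -1},
    {"rotation": [0,0,0],"xyz": [0,0,-0.02],"gripper": -1},
    {"rotation": [0,0,0],"xyz": [0,0,-0.03],"gripper": -1},
    {"rotation": [0,0,0],"xyz": [0,0,-0.03],"gripper": -1},
    {"rotation": [0,0,0],"xyz": [0,0,-0.03],"gripper": -1},
    {"rotation": [0,0,0],"xyz": [0,0,-0.03],"gripper": -1},
    {"rotation": [0,0,0],"xyz": [0,0,0],"gripper": -1},
    {"rotation": [0,0,0],"xyz": [0,0,0],"gripper": -1},
  ],
)

```text
clock: 37.5
position: [0.5343, -0.0765, 0.1741]
tcp_rot: [0.004, 0.707, 0.707, 0.002]
wrist_force: [-0.3, 0.8, 0.3]
finger_gap: 0.0851
```

```bash
python3 -c "
from h import *
f=grab('wrist','w5.png');P=pts(f);upr(P,.035,.05,(.47,.612),(-.118,.09))
f=grab('top','t5.png');P=pts(f);rc(P,.008,.03,(.3,.6),(.15,.5),'plate');rc(P,.05,.08,(.3,.6),(.15,.5),'hand')
upr(P,.036,.06,(.35,.65),(-.5,-.2),20)
need(.53,-.013,.2,0)"
```

```text
upright [532.6  50.3] [10.  40.2] 0.32 z 0.0447 938
upright [533.3 -13.1] [ 9.4 39.3] 0.1 z 0.0447 699
upright [537.2 -76.4] [39.9  9.2] 89.95 z 0.0446 587
plate [460.6 328.1] [153.8 222.5] 6.76 z 0.0148 4509
hand [462.  323.4] [ 12.2 101.1] 5.74 z 0.0644 261
t 37.6 pos [ 0.5342 -0.0764  0.1736] rot [0.46 0.18 0.02] shift [ 0.0634 -0.0042 -0.0264] gap 0.0852 F [-0.7 -0.3 -0.5]
```

View pics/w5.png

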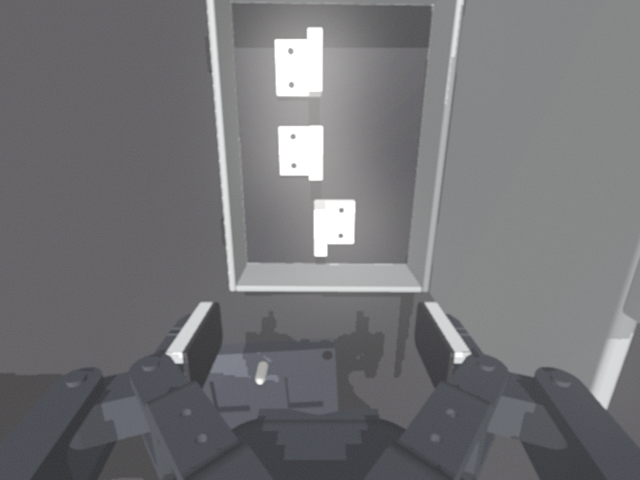

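All three brackets stand upright in the case, at (300,67), (302,151) and (335,222), and the plate hasn't moved. Now the lid: I close the fingers, rise over it and come down behind it.

Emit:
move_arm(
  increments=[
    {"rotation": [0.4,0.2,0],"xyz": [0.01,0,-0.02],"gripper": 1},
    {"rotation": [0,0,0],"xyz": [0.015,0,-0.03],"gripper": 1},
    {"rotation": [0,0,0],"xyz": [0.015,0,-0.03],"gripper": 1},
    {"rotation": [0,0,0],"xyz": [0.015,0,-0.03],"gripper": 1},
    {"rotation": [0,0,0],"xyz": [0.005,0,-0.03],"gripper": 1},
    {"rotation": [0,0,0],"xyz": [0,0,-0.02],"gripper": 1},
    {"rotation": [0,0,0],"xyz": [0,0,0],"gripper": 1},
    {"rotation": [0,0,0],"xyz": [0,0,0],"gripper": 1},
  ],
)

```text
clock: 38.4
position: [0.5329, -0.014, 0.3292]
tcp_rot: [-0.007, 0.707, 0.707, -0.004]
wrist_force: [0.2, -0.1, -0.5]
finger_gap: -0.0001
```

```bash
python3 -c "
from h import *
need(.71,-.013,.33,0)
P=pts(grab('wrist'));P2=pts(grab('top'))
for Q in (P,P2):
  m=(Q[...,2]>.2)&(Q[...,2]<.26)&(Q[...,0]>.57)&(Q[...,0]<.7)&(abs(Q[...,1])<.12);q=Q[m];
  if len(q): print(len(q),np.percentile(q,2,0).round(4),np.percentile(q,98,0).round(4))
S=pts(grab('scene'))
v,u=np.mgrid[:480,:640]
m=(S[...,2]>.07)&(S[...,2]<.2)&(u>268)&(u<400)&(v>178)&(v<270)&(S[...,0]>.6)&(S[...,0]<.68);Q=S[m];c=Q.mean(0);U,s_,V=np.linalg.svd(Q-c,full_matrices=False);print('lidplane',c,V[2])
"
```

```text
t 38.4 pos [ 0.5329 -0.014   0.3292] rot [-0.85 -0.24 -0.01] shift [ 0.001   0.1771 -0.0008] gap -0.0001 F [ 0.2 -0.1 -0.5]
5585 [ 0.622  -0.1066  0.2011] [0.629  0.0966 0.2378]
367 [ 0.6202 -0.1172  0.2031] [0.6294 0.0962 0.241 ]
lidplane [ 0.63601571 -0.00901573  0.1387335 ] [ 0.99932155 -0.00656443  0.03624022]
```

Emit:
move_arm(
  increments=[
    {"rotation": [-0.8,-0.2,0],"xyz": [0,0.02,0],"gripper": 1},
    {"rotation": [0,0,0],"xyz": [0,0.03,0],"gripper": 1},
    {"rotation": [0,0,0],"xyz": [0,0.03,0],"gripper": 1},
    {"rotation": [0,0,0],"xyz": [0,0.03,0],"gripper": 1},
    {"rotation": [0,0,0],"xyz": [0,0.03,0],"gripper": 1},
    {"rotation": [0,0,0],"xyz": [0,0.03,0],"gripper": 1},
    {"rotation": [0,0,0],"xyz": [0,0.015,0],"gripper": 1},
    {"rotation": [0,0,0],"xyz": [0,0,0],"gripper": 1},
    {"rotation": [0,0,0],"xyz": [0,0,0],"gripper": 1},
  ],
)

```text
clock: 39.45
position: [0.7231, -0.0157, 0.3169]
tcp_rot: [-0.006, 0.708, 0.706, -0.004]
wrist_force: [0.5, -0.1, -0.0]
finger_gap: -0.0001
```

```bash
python3 -c "
from h import *
need(.70,-.013,.22,0)"
```

```text
t 39.45 pos [ 0.7231 -0.0157  0.3169] rot [-0.79 -0.12 -0.17] shift [ 0.0027 -0.0231  0.0969] gap -0.0001 F [ 0.5 -0.1 -0. ]
```

Emit:
move_arm(
  increments=[
    {"rotation": [-0.8,0,0],"xyz": [0.002,-0.01,0.015],"gripper": 1},
    {"rotation": [0,0,0],"xyz": [0,0,0.02],"gripper": 1},
    {"rotation": [0,0,0],"xyz": [0,0,0.02],"gripper": 1},
    {"rotation": [0,0,0],"xyz": [0,0,0.02],"gripper": 1},
    {"rotation": [0,0,0],"xyz": [0,0,0.01],"gripper": 1},
    {"rotation": [0,0,0],"xyz": [0,0,0],"gripper": 1},
    {"rotation": [0,0,0],"xyz": [0,0,0],"gripper": 1},
  ],
)

```text
clock: 40.15
position: [0.7077, -0.0138, 0.2305]
tcp_rot: [-0.0, 0.708, 0.706, 0.001]
wrist_force: [-0.1, -0.4, 0.5]
finger_gap: -0.0001
```

```bash
python3 -c "
from h import *
need(.66,-.013,.214,0)
f=grab('scene','s6.png');cv2.imwrite('pics/c6.png',cv2.resize(f['img'][0:300,180:500],None,fx=1.9,fy=1.9))
h=np.array([.625,.0575])
for d in range(90,-1,-10):
  t=np.radians(d);c=h+.15*np.array([-np.cos(t),np.sin(t)])+.008*np.array([np.sin(t),np.cos(t)])
  print(d,(c+[.0145,.008]).round(3))
"
```

```text
t 40.15 pos [ 0.7077 -0.0138  0.2305] rot [ 0.07 -0.11 -0.22] shift [ 0.0008 -0.0477  0.0165] gap -0.0001 F [-0.1 -0.4  0.5]
90 [0.648 0.216]
80 [0.621 0.215]
70 [0.596 0.209]
60 [0.571 0.199]
50 [0.549 0.186]
40 [0.53  0.168]
30 [0.514 0.147]
20 [0.501 0.124]
10 [0.493 0.099]
0 [0.49  0.074]
```

View pics/c6.png

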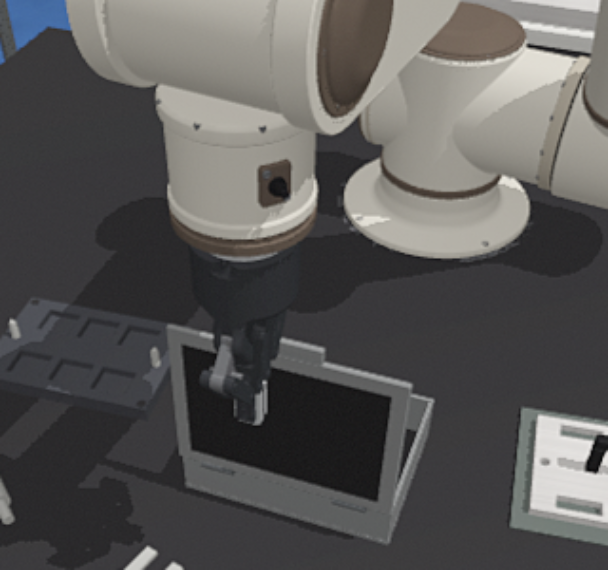

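The closed fingers hang behind the lid, at crop (250,410). Now I push it over along the arc.

Emit:
move_arm(
  increments=[
    {"rotation": [0,0,0],"xyz": [0,-0.02,0.008],"gripper": 1},
    {"rotation": [0,0,0],"xyz": [0,-0.02,0.006],"gripper": 1},
    {"rotation": [0,0,0],"xyz": [0,-0.018,0],"gripper": 1},
    {"rotation": [0,0,0],"xyz": [0,-0.013,0.001],"gripper": 1},
    {"rotation": [0,0,0],"xyz": [0,-0.013,0.002],"gripper": 1},
    {"rotation": [0,0,0],"xyz": [0,-0.013,0.003],"gripper": 1},
    {"rotation": [0,0,0],"xyz": [0,-0.013,0.004],"gripper": 1},
    {"rotation": [0,0,0],"xyz": [0,0,0],"gripper": 1},
  ],
)

```text
clock: 41.0
position: [0.5969, -0.0136, 0.214]
tcp_rot: [0.005, 0.708, 0.706, 0.005]
wrist_force: [-0.6, 1.2, 0.7]
finger_gap: -0.0004
```

```bash
python3 -c "
from h import *
need(.57,-.013,.199,0)"
```

```text
t 41.0 pos [ 0.5969 -0.0136  0.214 ] rot [ 0.86 -0.02 -0.21] shift [ 0.0006 -0.0269  0.015 ] gap -0.0004 F [-0.6  1.2  0.7]
```

Emit:
move_arm(
  increments=[
    {"rotation": [0.8,0,0],"xyz": [0,-0.013,0.007],"gripper": 1},
    {"rotation": [0,0,0],"xyz": [0,-0.013,0.007],"gripper": 1},
    {"rotation": [0,0,0],"xyz": [0,-0.011,0.007],"gripper": 1},
    {"rotation": [0,0,0],"xyz": [0,-0.011,0.007],"gripper": 1},
    {"rotation": [0,0,0],"xyz": [0,-0.01,0.009],"gripper": 1},
    {"rotation": [0,0,0],"xyz": [0,-0.01,0.01],"gripper": 1},
    {"rotation": [0,0,0],"xyz": [0,0,0],"gripper": 1},
  ],
)

```text
clock: 41.7
position: [0.5336, -0.014, 0.1731]
tcp_rot: [0.005, 0.709, 0.706, 0.004]
wrist_force: [0.2, 0.1, 0.0]
finger_gap: -0.0
```

```bash
python3 -c "
from h import *
need(.514,-.013,.147,0)"
```

```text
t 41.7 pos [ 0.5336 -0.014   0.1731] rot [ 0.78  0.07 -0.23] shift [ 0.001  -0.0196  0.0261] gap -0.0 F [0.2 0.1 0. ]
```

Emit:
move_arm(
  increments=[
    {"rotation": [0.8,0,0],"xyz": [0,-0.01,0.012],"gripper": 1},
    {"rotation": [0,0,0],"xyz": [0,-0.009,0.013],"gripper": 1},
    {"rotation": [0,0,0],"xyz": [0,-0.007,0.012],"gripper": 1},
    {"rotation": [0,0,0],"xyz": [0,-0.006,0.012],"gripper": 1},
    {"rotation": [0,0,0],"xyz": [0,-0.004,0.012],"gripper": 1},
    {"rotation": [0,0,0],"xyz": [0,-0.002,0.012],"gripper": 1},
    {"rotation": [0,0,0],"xyz": [0,0,0.01],"gripper": 1},
    {"rotation": [0,0,0],"xyz": [0,0,0.006],"gripper": 1},
    {"rotation": [0,0,0],"xyz": [0,0,0],"gripper": 1},
  ],
)

```text
clock: 42.6
position: [0.4969, -0.0145, 0.08]
tcp_rot: [0.001, 0.709, 0.706, -0.001]
wrist_force: [0.4, 0.7, 0.6]
finger_gap: 0.0
```

```bash
python3 -c "
from h import *
need(.49,-.013,.074,0)"
```

```text
t 42.6 pos [ 0.4969 -0.0145  0.08  ] rot [ 0.01  0.11 -0.24] shift [ 0.0015 -0.0069  0.006 ] gap 0.0 F [0.4 0.7 0.6]
```

Emit:
move_arm(
  increments=[
    {"rotation": [0,0,0],"xyz": [0,0,0.004],"gripper": 1},
    {"rotation": [0,0,0],"xyz": [0,0,0.003],"gripper": 1},
    {"rotation": [0,0,0],"xyz": [0,0,0.002],"gripper": 1},
    {"rotation": [0,0,0],"xyz": [0,0,0.002],"gripper": 1},
  ],
)

```text
clock: 43.0
position: [0.498, -0.0147, 0.0709]
tcp_rot: [0.002, 0.708, 0.706, -0.0]
wrist_force: [-22.4, 3.4, 55.2]
finger_gap: 0.0004
```

Emit:
move_arm(
  increments=[
    {"rotation": [0,0,0],"xyz": [0,0,-0.005],"gripper": 1},
    {"rotation": [0,0,0],"xyz": [0,0,-0.02],"gripper": 1},
    {"rotation": [0,0,0],"xyz": [0,0,-0.03],"gripper": 1},
    {"rotation": [0,0,0],"xyz": [0,-0.02,-0.03],"gripper": 1},
    {"rotation": [0,0,0],"xyz": [0,-0.02,-0.03],"gripper": 1},
    {"rotation": [0,0,0],"xyz": [0,-0.02,-0.03],"gripper": 1},
    {"rotation": [0,0,0],"xyz": [0,0,0],"gripper": 1},
    {"rotation": [0,0,0],"xyz": [0,0,0],"gripper": 1},
    {"rotation": [0,0,0],"xyz": [0,0,0],"gripper": 1},
    {"rotation": [0,0,0],"xyz": [0,0,0],"gripper": 1},
  ],
)

```text
clock: 44.0
position: [0.4363, -0.0141, 0.222]
tcp_rot: [0.003, 0.708, 0.706, 0.001]
wrist_force: [1.2, 0.1, -0.0]
finger_gap: 0.0
```

```bash
python3 -c "
from h import *
need(.49,-.013,.2,0)
f=grab('scene','s7.png')
for n in ('wrist','top'):
  g=grab(n,n+'7.png');P=pts(g)
  m=(P[...,0]>.47)&(P[...,0]<.61)&(P[...,1]>-.1)&(P[...,1]<.07)&(P[...,2]<.12);Q=P[m]
  A=np.c_[Q[:,:2],np.ones(len(Q))];c=np.linalg.lstsq(A,Q[:,2],rcond=None)[0];print(n,len(Q),'slope x',c[:2].round(4),'z at front',(c@[.465,-.013,1]).round(4),'hinge',(c@[.62,-.013,1]).round(4))
rc(P,.008,.03,(.3,.6),(.15,.5),'plate');rc(P,.05,.08,(.3,.6),(.15,.5),'hand')"
```

```text
t 44.0 pos [ 0.4363 -0.0141  0.222 ] rot [ 0.29  0.17 -0.21] shift [0.0011 0.0537 0.022 ] gap 0.0 F [ 1.2  0.1 -0. ]
wrist 28566 slope x [0.0034 0.0002] z at front 0.0643 hinge 0.0648
top 4942 slope x [0.0017 0.0013] z at front 0.0653 hinge 0.0656
plate [463.5 326.2] [152.7 214.4] 5.81 z 0.0149 4487
hand [462.  323.7] [ 12.1 100.2] 5.88 z 0.0641 264
```

View pics/s7.png

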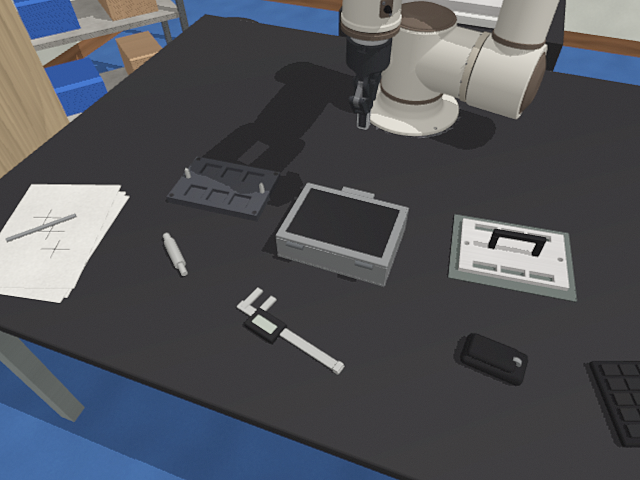

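The lid is shut with slope below 0.004, at (343,222). The plate is on the mat (515,252), the nest is empty, and the caliper, mouse and plug gauge are where they were. I hand the job in.

```bash
python3 -c "
from h import *
print(robot.close_job())"
```

```text
the job is handed in; nothing more can be done
None
```

The job is done and handed in at about 44 s of the 210 s allowed. `close_job` reports no verdict.

- **Plate:** I lifted it level off the dowels and laid it on the mat. It sits about 1 mm from the mat's centre and is turned about 0.1° from it.
- **Brackets:** Only brackets 1, 5 and 6 were in the fixture. I moved each to the case floor. Before the lid was shut, the wrist camera showed all three standing, with tops at 44.6–44.7 mm against 45 mm nominal. I could not see them after that.
- **Lid:** I pushed it shut, with a final press of about 55 N at the fingertips. Its measured slope is under 0.004 rad, against the limit of 0.05.
- **Last look:** The nest was empty, and the caliper, mouse and plug gauge were where they started, judged by eye. The gripper was clear of everything.

The top camera outlined the plate about 10 mm too large and 2 mm off. The handle position and the closer wrist view agreed on where it lies. I saw nothing get knocked aside during the run, and none of my checks failed.

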